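Scribe the tube seam, then hold the spring jaw open at its mark

ROBOT

A 6-joint arm with a two-finger parallel gripper is mounted at the origin on the work surface; the furniture and walls round the work are solid. World frame = base frame: x ahead of the robot, y to its left, z up, the work surface at z = 0. Lengths are in mm, angles in degrees, forces in N, time in s.
With the tool pointing down it reaches from about 350 to 850 mm from the base axis. Payload 8.1 kg.
Tool frame: the origin (TCP) lies at the very end of the fingers, on their centre line; the grasp point (between the pads) lies 19 mm behind it; x points along the fingers, y is the direction in which the jaws open and shut, and the axes are right-handed (so a half turn about x gives the same grasp; the last joint's range is limited). The gripper opens to 85 mm and grips with 20 to 120 N. Pads are 22 mm wide; open, the fingers measure 114 mm over their backs; the gripper's body (76 mm by 85 mm) begins 54 mm behind the grasp point. The pads swing forward as they close: fully open they stand 13 mm farther back than shut.
Start: joints at [61.857, 7.471, 85.268, -0, 87.261, -4.893], TCP at [236.832, 551.286, 231.292] pointing down, gripper open.
Joint ranges: [-169.43, 169.43], [-51.17, 129.36], [1.28, 143.12], [-76.62, 256.62], [0, 156.53], [-152.29, 152.29]. Speed limits (degrees/s): [136.94, 136.94, 159.86, 180, 180, 180].

INTERFACE

Orientations are given as [roll, pitch, yaw] about the fixed x, y, z axes, in that order (R = Rz(yaw) Ry(pitch) Rx(roll)).
In Python, from bench import sensors, snapshot, r gives the robot as it stands. The module is installed in compiled form; this text tells all that it offers.
- The arm moves only by the tool drive_tool, never from a script. Its argument "moves" is one flat list of numbers, 6 for each row, row after row: the shift along the tool's x, y, z in cm, then the turn, a rotation vector about the tool's x, y, z in degrees. In form: [tx, ty, tz, wx, wy, wz, tx, ty, tz, wx, wy, wz, ...]. A call has 1 to 20 rows; each row shifts and turns the commanded pose from where the row before left it, along the tool's axes as they then stand; what a row does not reach is not made up. A row lasts 1/12 s, in which the tool goes at most 41.7 mm and 7.16 degrees, less where a joint would pass 70% of its speed; a pose out of reach is approached as far as the arm can. A call with a gripper value outside its range is refused whole. "hand" is the finger opening in cm, from 0 to 8.54, set as the call begins (left out, the last holds). The fingers move at their own pace and stop on an object; "grip_force" is the grip in N (left out, the last holds). Time passes only in rows, so rows that do not move let the fingers close. It gives the time, the measured TCP pose, the force and the opening at its end, in the units of the state.
- sensors.sense(): the state, without advancing time (a new reading comes with each control period).
- snapshot(name): name is "scene" or "side" or "wrist"; returns a dict with "image" (384x512x3 uint8, red, green, blue), "z_map" (384x512 float32, mm along the optical axis (not along the pixel's ray), 0 where there is no reading), "camera_matrix" (3x3 intrinsics, pixels), "eye" and "orientation" of the camera in the world; the wrist camera has in their place "mount" (4x4, takes a point from camera to tool coordinates, whose origin is the TCP and whose axes are the tool frame's). Camera axes: x right, y down, z forward; pixel columns grow to the right and rows downward; lengths in mm; the calibration is good to about 2 mm. A picture is of the moment at which its call begins: read the wrist's pose just before it.
- r.hand_in(): hands the job in, once; it reports no verdict.
The state is a dict: "time": time; "joint_pos": joint angles; "qd": joint speeds; "joint_efforts": joint torques, N m; "tool_pos": TCP position; "tcp_rot": TCP orientation; "ft_force": force on the tool from outside, world axes, zero at the start; "wrist_torque": the same for the moment, N m; "finger_gap": finger opening in mm.
Only numpy, scipy, OpenCV 4.12 (cv2) and the standard library are available. Lean on these libraries where they do the work, as an engineer would, in place of code of your own. Each camera call takes 0.05 s, during which the arm holds its last target.

TASK

Take the scriber out of its stand and run its tip, on or just above the metal, slowly (not over 5 cm/s) along the whole seam where the two square tubes meet in the spring-jaw fixture, from the seam's left end to its right end as the robot sees it, then stand the scriber back in its stand, collar down on the block, and let it go. Now pull the jaw open by its upright paddle, towards the robot, until its pointer is level with the brass ring, so that a helper could lift the tubes out, and keep it there: finish while still holding the paddle against the spring. Leave the tubes and everything else where they lie.

Things in the scene. Friction and masses are not known exactly. Their poses are not given: they have to be found in the camera images.
- fixture: Spring-jaw clamping fixture screwed down on the table, steel, 245 mm long (its x) by 130 mm (its y), bed 12 mm thick. Origin on the table surface; +x points from the jaw to the fixed fence at its far end, +y to the left, z up. It stands to the left of the red-handled toggle clamp in the middle of the table, turned up to 0.25 rad. Highest parts apart from the paddle: fence and jaw, 45 and 42 mm above the table
- jaw: The sliding jaw with all it carries (slide, upright paddle, pointer). Its frame coincides with the fixture's when the jaw is shut. It slides straight along the fixture's -x (towards the robot), 75 mm at most, against springs: about 6 N at the shut position plus 120 N per metre of pull (9 to 13 N at the mark); let go, it springs shut
- paddle (a point): Grasp point on the jaw's upright paddle, a dark steel plate with rounded edges, 14 mm thick along the fixture's x, 44 mm wide along its y, reaching from 32 to 87 mm above the table; this point is on its middle plane 66 mm above the table. Within 100 mm of it the fixture is nowhere higher than 42 mm above the table. Axes as the fixture's
- pointer (a point): End of the pointer, a 3 mm thin dark steel finger on the left of the slide, pointing left, 30 mm ahead (fixture +x) of the paddle's middle; moves with the jaw. Axes as the fixture's
- mark (a point): The mark: centre of a brass ring, 22 mm in diameter and 4 mm thick (along the fixture's x), on the left spring barrel (14 mm steel tube) of the fixture. Axes as the fixture's. Fixed in a run, 28 to 55 mm from the pointer along the fixture's -x while the jaw is shut; pointer and ring are level when both have the same x in the fixture's frame
- seam_left (a point): Left end of the seam, where the tops of the two tubes meet, at the height of their tops (37 mm above the table); axes as the fixture's. The seam runs from here 110 mm along the fixture's -y
- seam_right (a point): Right end of the same seam, 110 mm from the left end
- tube_near_mid (a point): Centre of the square steel tube (25 x 25 mm, 110 mm long, loose) next to the jaw; its length lies along the fixture's y
- tube_far_mid (a point): Centre of the like tube next to the fence
- scriber: Scriber, steel, 111 mm long, 0.09 kg: from the tip up, a pointed shank 10 mm in diameter and 44 mm long, a collar 28 mm in diameter and 5 mm thick, a round handle 16 mm in diameter and 62 mm long. Origin at the centre of the collar's underside, z up along the handle. At the start it stands upright in the stand
- scriber_grip (a point): Centre of the scriber's round handle, on its axis, 36 mm above the collar's underside and 80 mm above the tip; in the stand it is 86 mm above the table
- scriber_tip (a point): The scriber's tip, 44 mm below the collar's underside
- seat (a point): Mouth of the stand's hole, on top of the stand, on the right half of the table (fixed dark steel block 60 x 60 mm, 50 mm high; a wooden tool rack 200 mm high stands along the right edge of the table, beyond y = -0.36). The hole, 17 mm wide, goes straight through; the scriber's shank hangs in it and its collar rests on the top, collar's underside at this point
- pipe_stub_1: Bystander: rusty pipe stub, 60 mm wide and high, standing behind the toggle clamp; origin under its centre
- steel_block: Bystander: dark steel block 30 x 75 x 30 mm, on the robot's side of the toggle clamp; origin under its centre
Mind the look-alikes: they are no part of the job. Leave any purple look-alike of the scriber alone.

How it is judged (in metres and radians):
On the way, in this order (a step that is already met when the one before it is completed fails the run):
1. the scriber's tip is at the left end of the seam (x of scriber_tip in the frame of seam_left between -0.007 and 0.007 m and z of scriber_tip in the frame of seam_left between -0.006 and 0.009 m and y of scriber_tip in the frame of seam_left between -0.016 and 0 m), for 0.05 s.
2. the scriber's tip is at the first quarter of the seam (x of scriber_tip in the frame of seam_left between -0.007 and 0.007 m and z of scriber_tip in the frame of seam_left between -0.006 and 0.009 m and y of scriber_tip in the frame of seam_left between -0.038 and -0.022 m), for 0.05 s.
3. the scriber's tip is at the middle of the seam (x of scriber_tip in the frame of seam_left between -0.007 and 0.007 m and z of scriber_tip in the frame of seam_left between -0.006 and 0.009 m and y of scriber_tip in the frame of seam_left between -0.063 and -0.047 m), for 0.05 s.
4. the scriber's tip is at the third quarter of the seam (x of scriber_tip in the frame of seam_left between -0.007 and 0.007 m and z of scriber_tip in the frame of seam_left between -0.006 and 0.009 m and y of scriber_tip in the frame of seam_left between -0.088 and -0.072 m), for 0.05 s.
5. the scriber's tip is at the right end of the seam (x of scriber_tip in the frame of seam_left between -0.007 and 0.007 m and z of scriber_tip in the frame of seam_left between -0.006 and 0.009 m and y of scriber_tip in the frame of seam_left between -0.11 and -0.094 m), for 0.05 s.
6. the scriber stands in its stand again, let go (distance between scriber and seat below 0.008 m and angle between scriber's own z axis and vertical below 0.12 rad and contact force between the fingers and scriber below 0.1 N), for 0.2 s.
7. the jaw is held with its pointer level with the ring (x of pointer in the frame of mark between -0.005 and 0.005 m and contact force between the fingers and jaw above 3 N), for 0.2 s.
At the end, for the whole second after the job is handed in: Fingers hold the jaw (over 3 N) at rest, pointer within 5 mm of the ring along the slide, no bystander propping it; the scriber stands let go in its stand (collar within 8 mm of its seat, tilt under 0.12 rad); both tubes within 12 mm of where they lay (all of step 6 and all of step 7 and linear speed of jaw below 0.01 m/s and linear speed of scriber below 0.02 m/s and contact force between jaw and pipe_stub_1 below 0.2 N and contact force between jaw and steel_block below 0.2 N and distance of each of tube_near_mid, tube_far_mid from where it was at the start of the episode below 0.012 m); the arm keeps its last pose, push and grip.
It fails at once if the tip runs along the seam too fast (over 9 cm/s measured, while within 7 mm of the seam and 5 mm of its height) (x of scriber_tip in the frame of seam_left between -0.007 and 0.007 m and z of scriber_tip in the frame of seam_left between -0.006 and 0.005 m and y of scriber_tip in the frame of seam_left between -0.1 and -0.01 m and linear speed of scriber above 0.09 m/s).
It fails at once if a tube is shoved from its place (distance of any of tube_near_mid, tube_far_mid from where it was at the start of the episode above 0.015 m).
It fails at once if a bystander is moved by over 3 cm (distance of any of pipe_stub_1, steel_block from where it was at the start of the episode above 0.03 m).
It also fails if it takes over 64 s, if anything falls off the work surface, if the arm or the gripper's body presses on something with over 40 N, if the wrist force passes 120 N, or if a joint passes its speed limit or range.

## Working session

There is one attempt and no reset: what is moved stays moved. The work goes in short steps, Python scripts to look and compute and a tool call to move; the robot and the scene stay as the last step left them, time stands still between calls to the robot, and variables do not carry over. Pictures are saved under pics/ and viewed, and the job is handed in when it is done.

Besides the shell and the picture viewer there is one more tool, called after "Call:" as name(argument=value, ...), one argument or row to a line, values as JSON. drive_tool: Moves the arm, as the interface text tells. Its arguments: {"type":"object","properties":{"moves":{"type":"array","items":{"type":"number"}},"hand":{"type":"number"},"grip_force":{"type":"number"}},"required":["moves"]}

```bash
mkdir -p pics; ls
cat > h.py <<'E'
import numpy as np, cv2, pickle
from bench import sensors, snapshot, r
def snap(n,fn):
    st=sensors.sense(); d=snapshot(n); d['state']=st
    cv2.imwrite(f'pics/{fn}.png',cv2.cvtColor(d['image'],cv2.COLOR_RGB2BGR))
    pickle.dump(d,open(f'pics/{fn}.pkl','wb')); return d
E
python3 - <<'E'
from h import *
for n in('scene','side','wrist'):
    d=snap(n,n+'0')
    print(n,{k:(v.tolist() if hasattr(v,'tolist') else v) for k,v in d.items() if k not in('image','z_map','state')})
print(sensors.sense())
E
```

```text
pics
scene {'camera_matrix': [[450.5696857433066, 0.0, 254.9172642330647], [0.0, 450.5696857433066, 192.42260089851894], [0.0, 0.0, 1.0]], 'eye': [-296.023551458522, 618.2448321401897, 751.0735825498418], 'orientation': [-123.37012437683349, -1.1549969060789127, -127.77430840472077]}
side {'camera_matrix': [[495.07745975739704, 0.0, 260.5638821886377], [0.0, 495.07745975739704, 193.26312178140873], [0.0, 0.0, 1.0]], 'eye': [911.7842305710377, 916.485151508681, 708.2471133339322], 'orientation': [-122.14486115149684, 0.9016170404903078, 155.24467703033238]}
wrist {'camera_matrix': [[319.1195830181724, 0.0, 264.97978027300763], [0.0, 319.1195830181724, 192.36751868997123], [0.0, 0.0, 1.0]], 'mount': [[0.00037212993954039786, -0.3066179580864563, 0.9518325952068455, -142.536561145783], [0.9999999292387199, 0.00016659822976648623, -0.0003372945051396909, -0.10050173668574303], [-5.515307295582575e-05, 0.9518326533713373, 0.30661799838596665, -77.96333602056333], [0.0, 0.0, 0.0, 1.0]]}
{'time': 0.15, 'joint_pos': array([ 6.18569723e+01,  7.50619789e+00,  8.53158910e+01,  1.08948999e-03,
        8.72608445e+01, -4.89482245e+00]), 'qd': array([-0.05029168, -0.13750079, -0.11377816,  0.0116727 ,  0.07970212,
        0.02114344]), 'joint_efforts': array([ 4.58472709e-05, -5.70070839e+01, -5.01154447e+01, -3.25386709e-04,
        9.83450533e-03, -5.62977266e-05]), 'tool_pos': array([236.61809738, 550.91067606, 230.46561863]), 'tcp_rot': array([ -95.64655699,   89.91705944, -118.89481511]), 'ft_force': array([-0.63841491, -0.37988026, -0.8367082 ]), 'wrist_torque': array([ 0.00520953,  0.02786098, -0.02390811]), 'finger_gap': 85.29927113385253}
```

View pics/scene0.png

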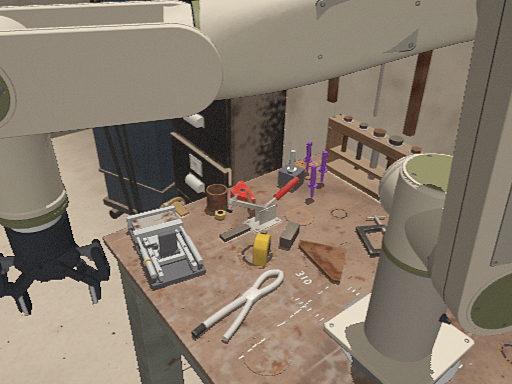

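View pics/side0.png

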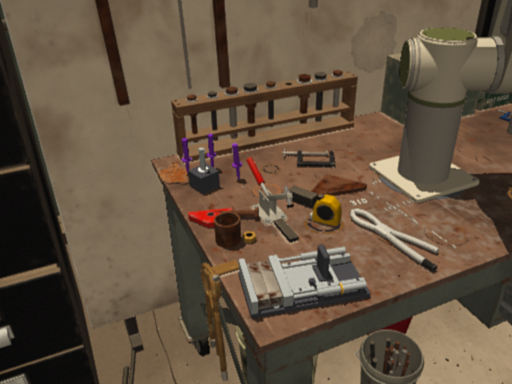

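View pics/wrist0.png

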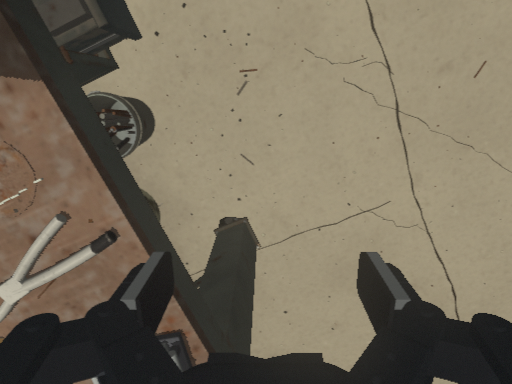

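The fixture is at scene (165,245) and side (300,280). The stand, a dark block with a grey scriber, is at scene (291,175) and side (204,172). Purple look-alikes stand around it. Next I'll take enlarged crops and points from the depth map.

```bash
cat >> h.py <<'E'
from scipy.spatial.transform import Rotation as Ro
def rot(rpy): return Ro.from_euler('xyz',rpy,degrees=True).as_matrix()
def campose(d):
    if 'mount' in d:
        s=d['state']; T=np.eye(4);T[:3,:3]=rot(s['tcp_rot']);T[:3,3]=s['tool_pos']
        return T@np.array(d['mount'])
    T=np.eye(4);T[:3,:3]=rot(d['orientation']);T[:3,3]=d['eye'];return T
def cloud(d):
    K=np.array(d['camera_matrix']);T=campose(d);z=d['z_map'].astype(float)
    v,u=np.mgrid[:z.shape[0],:z.shape[1]]
    P=np.stack([(u-K[0,2])/K[0,0]*z,(v-K[1,2])/K[1,1]*z,z],-1)
    W=P@T[:3,:3].T+T[:3,3]; W[z==0]=np.nan; return W
def proj(d,p):
    K=np.array(d['camera_matrix']);T=campose(d);c=T[:3,:3].T@(np.asarray(p,float)-T[:3,3])
    q=K@c; return q[:2]/q[2]
def ray(d,u,v):
    K=np.array(d['camera_matrix']);T=campose(d)
    return T[:3,3],T[:3,:3]@np.array([(u-K[0,2])/K[0,0],(v-K[1,2])/K[1,1],1])
def atz(d,u,v,z):
    o,w=ray(d,u,v); return o+w*(z-o[2])/w[2]
def tri(obs):
    A=np.zeros((3,3));b=np.zeros(3)
    for d,u,v in obs:
        o,w=ray(d,u,v);w=w/np.linalg.norm(w);M=np.eye(3)-np.outer(w,w);A+=M;b+=M@o
    p=np.linalg.solve(A,b); return p,[proj(d,p)-[u,v] for d,u,v in obs]
def crop(d,u0,v0,u1,v1,k,fn):
    im=d['image'][v0:v1,u0:u1]; im=cv2.resize(im,None,fx=k,fy=k,interpolation=cv2.INTER_CUBIC)
    cv2.imwrite(f'pics/{fn}.png',cv2.cvtColor(im,cv2.COLOR_RGB2BGR))
def load(fn): return pickle.load(open(f'pics/{fn}.pkl','rb'))
E
python3 - <<'E'
from h import *
S=load('scene0');D=load('side0')
crop(D,170,125,300,215,6,'c1');crop(D,230,235,380,325,5,'c2');crop(S,110,200,220,290,7,'c3');crop(S,260,130,340,200,8,'c4')
W=cloud(S);V=cloud(D)
for n,C,pts in(('S',W,[(165,245),(291,178),(140,300),(217,205),(290,232)]),('D',V,[(204,180),(300,280),(322,262),(228,232),(305,195)])):
    for u,v in pts: print(n,u,v,C[v,u].round(1))
E
```

```text
S 165 245 [475.2 272.   56.8]
S 291 178 [ 546.8 -191.1   40.4]
S 140 300 [ 540.9  330.8 -146.8]
S 217 205 [577.3  57.3  26. ]
S 290 232 [362.9 -25.4  28. ]
D 204 180 [ 583.1 -180.8   39.7]
D 300 280 [532.7 259.5  25. ]
D 322 262 [492.8 274.6  68.9]
D 228 232 [613.2  69.4  44.9]
D 305 195 [370.4 -11.7  29.1]
```

View pics/c1.png

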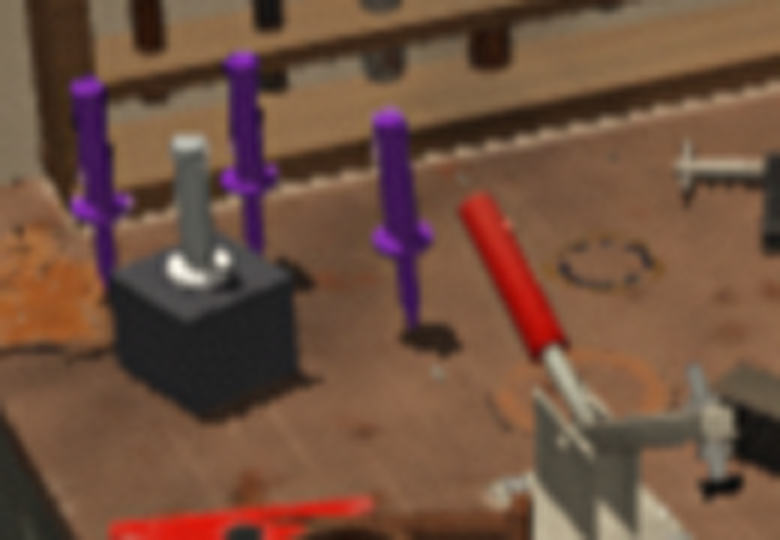

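View pics/c2.png

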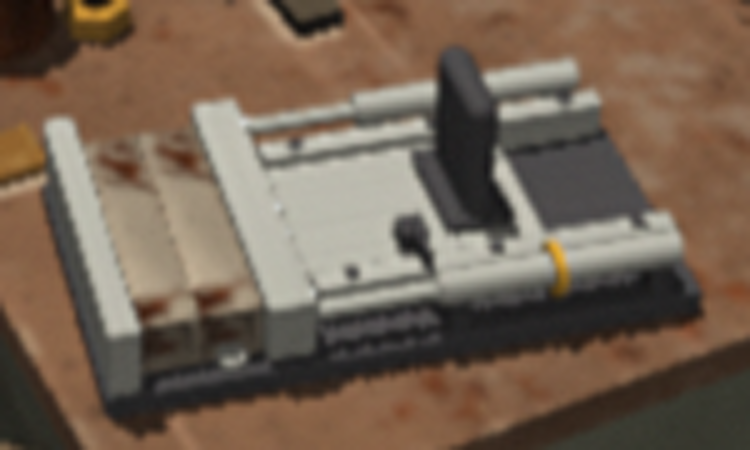

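View pics/c3.png

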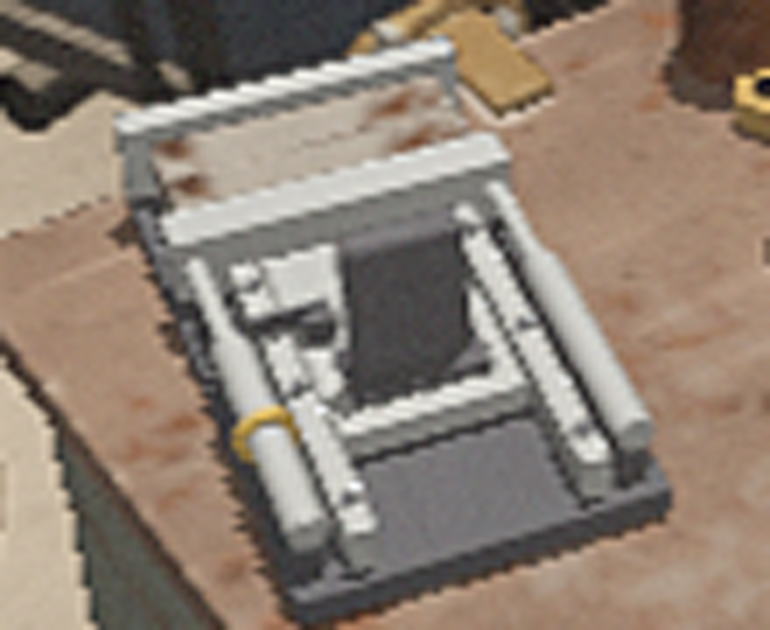

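View pics/c4.png

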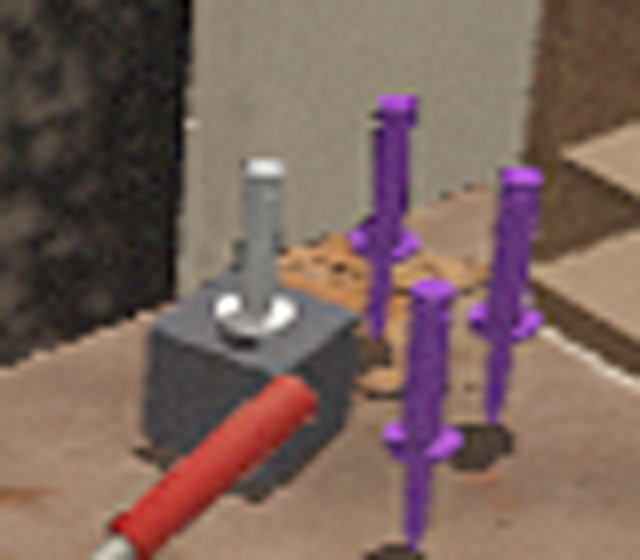

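Run:
```python
from h import *
S=load('scene0');D=load('side0')
c=lambda U,V,k,u0,v0:((U+.5)/k-.5+u0,(V+.5)/k-.5+v0)
P=lambda n,a,b:print(n,*[x.round(1) if hasattr(x,'round') else [y.round(1) for y in x] for x in tri([(S,*a),(D,*b)])])
s4=lambda U,V:c(U,V,8,260,130); d1=lambda U,V:c(U,V,6,170,125)
s3=lambda U,V:c(U,V,7,110,200); d2=lambda U,V:c(U,V,5,230,235)
P('top',s4(264,167),d1(189,142))
P('collar',s4(256,313),d1(199,266))
P('purp front',s4(432,289),d1(390,118)); P('purpfront tip',s4(413,545),d1(411,325))
P('purpR',s4(520,178),d1(241,61));P('purpL',s4(397,104),d1(88,86))
P('paddletop',s3(400,238),d2(465,65))
P('fenceL',s3(125,125),d2(120,335));P('fenceR',s3(440,45),d2(60,125))
P('jawL',s3(175,225),d2(290,305));P('jawR',s3(495,145),d2(215,105))
P('ring top',s3(262,412),d2(555,245))
```

```text
top [ 573.2 -214.5  116.1] [array([ 0. , -0.1]), array([0.1, 0.1])]
collar [ 573.1 -216.    52.6] [array([ 0.1, -0.2]), array([0.1, 0.2])]
purp front [ 479.3 -211.9  108.2] [array([ 0. , -0.1]), array([0. , 0.1])]
purpfront tip [ 4.744e+02 -2.108e+02 -2.000e-01] [array([-0. ,  0.1]), array([-0.1, -0.1])]
purpR [ 519.8 -297.   108.9] [array([ 0. , -0.1]), array([0. , 0.1])]
purpL [ 592.5 -302.4  108.9] [array([ 0.1, -0.3]), array([0.1, 0.3])]
paddletop [480.9 259.3  85.9] [array([ 0.8, -1.5]), array([1. , 1.7])]
fenceL [648.9 289.9  41.6] [array([-0. ,  0.1]), array([-0. , -0.1])]
fenceR [622.8 171.   44.2] [array([ 0.1, -0.1]), array([0.1, 0.1])]
jawL [583.4 301.3  40.4] [array([-0.2,  0.3]), array([-0.3, -0.4])]
jawR [557.6 184.4  41.4] [array([ 0.1, -0.1]), array([0.1, 0.2])]
ring top [475.3 319.8  41.1] [array([ 0.2, -0.4]), array([0.3, 0.4])]
```

Run:
```python
from h import *
s=sensors.sense();R=rot(s['tcp_rot']);print(R.round(3))
yf=np.array([26.1,118.9,0]);yf/=np.linalg.norm(yf);xf=np.array([yf[1],-yf[0],0]);print(xf,yf)
for sg in(1,-1):
    x=np.array([0,0,-1.]);y=sg*xf;z=np.cross(x,y);Rt=np.stack([x,y,z],1)
    print(sg,Rt.round(3).tolist(),np.degrees(Ro.from_matrix(R.T@Rt).as_rotvec()).round(1))
```

```text
[[-0.001  0.395  0.919]
 [-0.001  0.919 -0.395]
 [-1.    -0.001 -0.   ]]
[ 0.97674434 -0.21440729  0.        ] [0.21440729 0.97674434 0.        ]
1 [[0.0, 0.977, -0.214], [0.0, -0.214, -0.977], [-1.0, 0.0, -0.0]] [79.1  0.1  0.1]
-1 [[0.0, -0.977, 0.214], [0.0, 0.214, 0.977], [-1.0, -0.0, 0.0]] [-1.009e+02 -1.000e-01  1.000e-01]
```

Call:
drive_tool(
  moves=[0,0,0,7,0,0,0,0,0,7,0,0,0,0,0,7,0,0,0,0,0,7,0,0,0,0,0,7,0,0,0,0,0,7,0,0,0,0,0,7,0,0,0,0,0,7,0,0,0,0,0,7,0,0,0,0,0,7,0,0,0,0,0,7,0,0,0,0,0,2.1,0,0,0,0,0,0,0,0],
  hand=4.5,
)

```text
time: 1.23
tool_pos: [236.7, 551.1, 230.8]
tcp_rot: [-17.9, 90.0, -120.4]
ft_force: [-0.9, 0.7, 0.2]
finger_gap: 45.2
```

Call:
drive_tool(
  moves=[0,3,1.8,0,0,0,0,3,1.8,0,0,0,0,3,1.8,0,0,0,0,3,1.8,0,0,0,0,3,1.8,0,0,0,0,3,1.8,0,0,0,0,3,1.8,0,0,0,0,3,1.8,0,0,0,0,3,1.8,0,0,0,0,3,1.8,0,0,0,0,3,1.4,0,0,0,0,0,0,0,0,0,0,0,0,0,0,0,0,0,0,0,0,0],
)

```text
time: 2.4
tool_pos: [517.3, 291.3, 230.9]
tcp_rot: [-83.3, 89.9, 174.4]
ft_force: [-0.0, 0.4, -0.1]
finger_gap: 44.7
```

Run:
```python
from h import *
d=snap('wrist','w1'); s=d['state'];print(s['time'],s['tool_pos'],rot(s['tcp_rot']).round(3).tolist(),s['joint_pos'].round(1),s['qd'].round(2))
cv2.imwrite('pics/w1b.png',cv2.resize(cv2.imread('pics/w1.png'),None,fx=1.5,fy=1.5,interpolation=cv2.INTER_CUBIC))
```

```text
2.4 [517.34551572 291.27238308 230.92955609] [[-0.001, 0.977, -0.213], [0.0, -0.213, -0.977], [-1.0, -0.001, 0.0]] [24.4  6.6 86.3  0.  87.2 36.7] [ 1.42 -0.49  0.44 -0.02 -0.    0.23]
```

View pics/w1b.png

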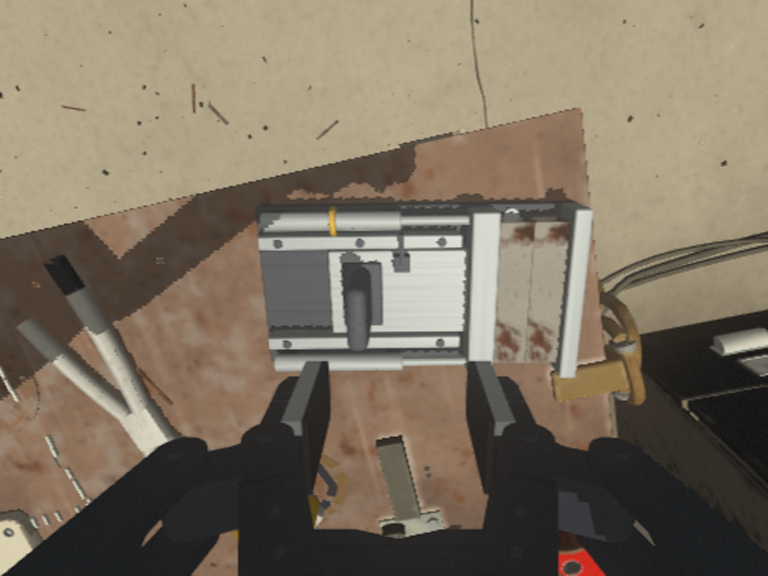

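The wrist view shows the fixture from above. The seam runs about (533,222) to (528,362) in the 1.5x picture, the brass ring is at (333,221), the pointer at (401,240-270) and the paddle at (358,305). I'll enlarge it.

Run:
```python
from h import *
d=load('w1')
crop(d,300,130,410,260,4.5,'w1s'); crop(d,165,125,315,250,5,'w1j')
```

```text
(no output)
```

View pics/w1s.png

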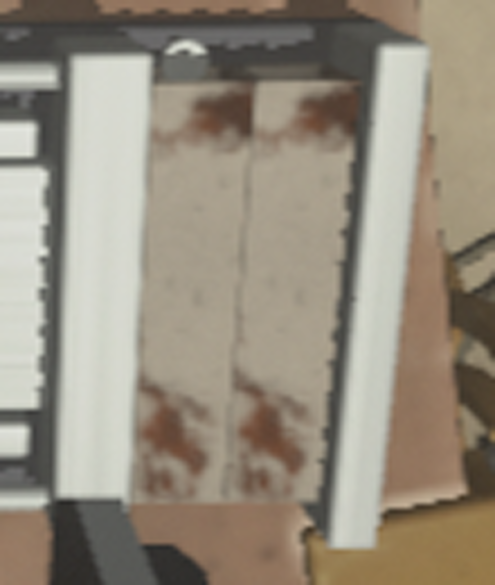

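View pics/w1j.png

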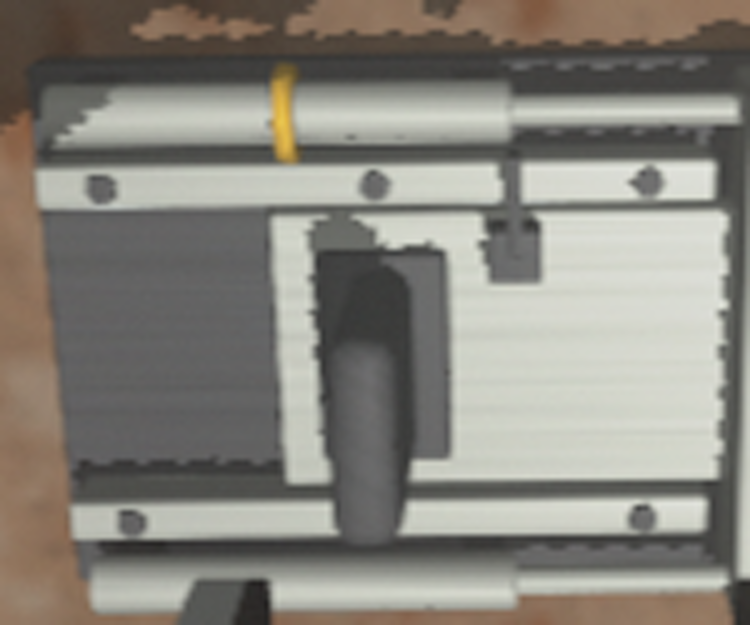

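Run:
```python
from h import *
d=load('w1');C=cloud(d)
c=lambda U,V,k,u0,v0:((U+.5)/k-.5+u0,(V+.5)/k-.5+v0)
s=lambda U,V:c(U,V,4.5,300,130); j=lambda U,V:c(U,V,5,165,125)
L=atz(d,*s(253,82),37);R=atz(d,*s(228,502),37);y=(L-R);ln=np.linalg.norm(y);y/=ln
x=np.array([y[1],-y[0],0]);print('seam',L.round(1),R.round(1),ln.round(1),'yaw',np.degrees(np.arctan2(x[1],x[0])))
for U,V in((200,250),(290,250),(105,250),(400,150)):
    u,v=s(U,V);print('tube depth',C[round(v),round(u)].round(1))
F=lambda p:np.array([x@(p-L),y@(p-L),p[2]]).round(1)
for n,U,V in(('ringtop',284,90),('ringmid',285,112),('barrel',350,112),('ptr root',513,255),('ptr mid',512,185),('ptr end',511,160),('padtop',367,440),('padtopfront',345,350),('slide',600,300)):
    u,v=j(U,V);p=C[round(v),round(u)];print(n,p.round(1),F(p))
# paddle top cloud
m=(C[...,2]>75)&(C[...,2]<95);P=C[m];f=np.array([F(p) for p in P]);
f=f[(abs(f[:,0]+120)<60)&(f[:,1]>-100)];print('paddle top',f[:,0].min(),f[:,0].max(),f[:,1].min(),f[:,1].max(),np.median(f,0),f[:,2].max(),len(f))
S=load('scene0');D=load('side0')
for n,p in(('L',L),('R',R)): print(n,proj(S,p).round(1),proj(D,p).round(1))
```

```text
seam [615.9 289.6  37. ] [595.6 182.1  37. ] 109.4 yaw -10.692098749418728
tube depth [597.7 251.8  38. ]
tube depth [619.5 246.6  36.5]
tube depth [574.6 258.5  43.5]
tube depth [644.5 268.7  46.1]
ringtop [477.6 325.1  37.3] [-142.5    9.2   37.3]
ringmid [478.1 321.2  40.7] [-141.2    5.5   40.7]
barrel [491.  317.9  37.7] [-127.9    4.6   37.7]
ptr root [517.4 279.8  38.1] [-94.9 -27.9  38.1]
ptr mid [520.8 295.5  40.6] [-94.5 -11.9  40.6]
ptr end [521.9 300.7  40.2] [-94.4  -6.5  40.2]
padtop [484.7 262.2  86.2] [-123.8  -51.2   86.2]
padtopfront [485.3 280.7  85.8] [-126.6  -32.9   85.8]
slide [534.5 261.9  26. ] [-74.8 -42.3  26. ]
paddle top -132.1 -117.8 -73.5 -30.8 [-124.3  -49.7   86. ] 89.1 617
L [133.2 225.1] [269.4 297.8]
R [174.  214.3] [255.9 261.9]
```

Run:
```python
from h import *
L=np.array([615.9,289.6,37.]);R=np.array([595.6,182.1,37.])
out=[]
for n,b in(('side0',(235,245,300,315)),('scene0',(120,195,190,250)),('w1',(310,135,390,250))):
    d=load(n);u0,v0,u1,v1=b;k=8 if n!='w1' else 5
    im=cv2.resize(d['image'][v0:v1,u0:u1],None,fx=k,fy=k,interpolation=cv2.INTER_CUBIC)
    for p in(L,R):
        u,v=proj(d,p);cv2.drawMarker(im,(int((u-u0+.5)*k),int((v-v0+.5)*k)),(0,255,0),0,12,1)
    out.append(im[:,:,::-1])
H=max(i.shape[0] for i in out);o=np.zeros((H,sum(i.shape[1] for i in out),3),np.uint8);x=0
for i in out:o[:i.shape[0],x:x+i.shape[1]]=i;x+=i.shape[1]
print(o.shape);cv2.imwrite('pics/ov.png',cv2.resize(o,(800,int(o.shape[0]*800/o.shape[1])) ) if 0 else o[:, :])
cv2.imwrite('pics/ova.png',out[0]);cv2.imwrite('pics/ovb.png',out[1])
```

```text
(575, 1480, 3)
```

View pics/ova.png

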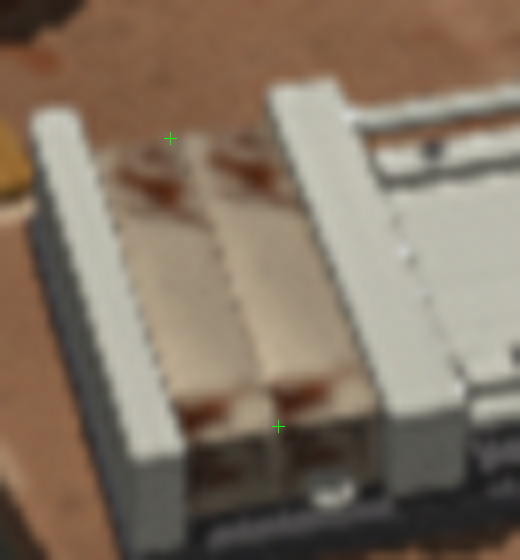

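View pics/ovb.png

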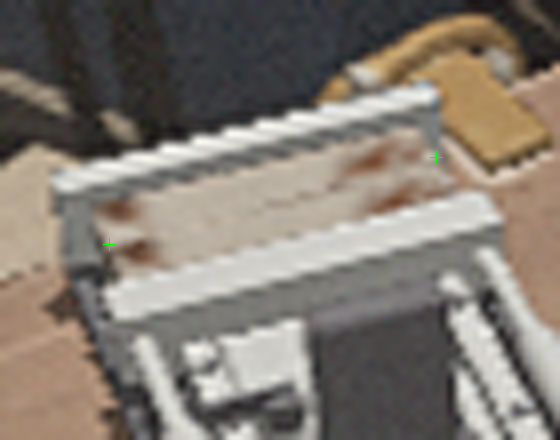

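Run:
```python
from h import *
S=load('scene0');D=load('side0');w=load('w1')
c=lambda U,V,k,u0,v0:((U+.5)/k-.5+u0,(V+.5)/k-.5+v0)
a=lambda U,V:c(U,V,8,235,245); b=lambda U,V:c(U,V,8,120,195); s=lambda U,V:c(U,V,4.5,300,130)
print(tri([(S,*b(437,172)),(D,*a(200,138))])); print(tri([(S,*b(103,238)),(D,*a(273,418))]))
print(atz(D,*a(200,138),37),atz(D,*a(273,418),37))
print(atz(S,*b(437,172),37),atz(S,*b(103,238),37))
# independent pts in wrist: fence and jaw corners vs. side/scene
for n,U,V,z in(('fenceR',378,548,45),('fenceL',430,45,45),('jawL_b',70,55,42),('jawR_b',57,498,42)):
    p=atz(w,*s(U,V),z);print(n,p.round(1),((proj(D,p)-[235,245]+.5)*8).round(),((proj(S,p)-[120,195]+.5)*8).round())
```

```text
(array([588.54939423, 185.51732891,  36.89906436]), [array([ 0.03636664, -0.06815736]), array([0.04754801, 0.08576208])])
(array([617.1580797 , 290.32518013,  39.8446127 ]), [array([ 0.16735194, -0.27196508]), array([0.22051586, 0.37004641])])
[588.57232369 185.33329788  37.        ] [615.85389409 286.578864    37.        ]
[588.21356509 185.8059168   37.        ] [619.9994525  289.85574287  37.        ]
fenceR [629.8 165.5  45. ] [ 24. 115.] [428.  74.]
fenceL [654.4 291.3  45. ] [133. 457.] [ 50. 169.]
jawL_b [574.2 306.   42. ] [466. 401.] [117. 317.]
jawR_b [552.2 195.3  42. ] [342. 107.] [466. 224.]
```

Run:
```python
from h import *
for n in('w1','side0','scene0'):
    d=load(n);C=cloud(d)
    for nm,z0,z1,cx,cy in(('fence',43,49,640,230),('jaw',39.5,44.5,568,245)):
        P=C[(C[...,2]>z0)&(C[...,2]<z1)]
        # rotate by -12.4
        t=np.radians(-12.4);x=np.array([np.cos(t),np.sin(t)]);y=np.array([-x[1],x[0]])
        q=P[:,:2]-[cx,cy];f=np.c_[q@x,q@y];k=(abs(f[:,0])<22)&(abs(f[:,1])<75);f=f[k]
        # robust: rect via minAreaRect
        p,res=np.polyfit(f[:,1],f[:,0],1),0
        xc=[(round(np.median(f[(f[:,1]>a)&(f[:,1]<a+20),0]),1)) for a in(-60,-40,-20,0,20,40)]
        print(n,nm,len(f),'yaw',-12.4-np.degrees(p[0]).round(2),'xs',xc,'y',np.percentile(f[:,1],[1,99]).round(1),np.median(P[k,2]).round(1),'ctr',(np.array([cx,cy])+x*np.median(f[:,0])+y*np.mean(np.percentile(f[:,1],[1,99]))).round(1))
```

```text
w1 fence 1308 yaw -11.620000000000001 xs [np.float64(-3.9), np.float64(-4.1), np.float64(-4.3), np.float64(-4.7), np.float64(-4.9), np.float64(-5.3)] y [-63.8  62.5] 44.8 ctr [635.4 230.3]
w1 jaw 1810 yaw -11.65 xs [np.float64(3.5), np.float64(3.1), np.float64(3.1), np.float64(2.5), np.float64(2.4), np.float64(2.1)] y [-51.4  60.7] 41.9 ctr [571.6 248.9]
side0 fence 240 yaw -11.65 xs [np.float64(-2.4), np.float64(-3.9), np.float64(-3.9), np.float64(-3.9), np.float64(-4.9), np.float64(-4.2)] y [-64.   62.2] 44.3 ctr [636. 230.]
side0 jaw 373 yaw -11.73 xs [np.float64(2.7), np.float64(3.0), np.float64(2.5), np.float64(2.9), np.float64(2.5), np.float64(2.3)] y [-61.6  61.2] 41.1 ctr [570.4 244.3]
scene0 fence 110 yaw -12.02 xs [np.float64(-5.0), np.float64(-5.9), np.float64(-6.2), np.float64(-8.2), np.float64(-6.7), np.float64(-6.2)] y [-63.   62.4] 44.3 ctr [633.9 231. ]
scene0 jaw 220 yaw -11.36 xs [np.float64(3.0), np.float64(0.8), np.float64(1.0), np.float64(0.1), np.float64(2.3), np.float64(0.7)] y [-60.9  61.7] 40.9 ctr [568.9 245.2]
```

Wrist and depth data agree on the seam (mid about (605,236), yaw about -11.6°). The side RGB reading of the right end disagrees by 6 mm, so I'll take a second wrist view nearer that end.

Call:
drive_tool(
  moves=[1,2,2,0,0,0,1,2,2,0,0,0,1,2,2,0,0,0,1,2,2,0,0,0,1,0,1,0,0,0,0,0,0,0,0,0,0,0,0,0,0,0,0,0,0,0,0,0,0,0,0,0,0,0],
)

```text
time: 3.2
tool_pos: [576.5, 187.9, 182.5]
tcp_rot: [128.4, 89.9, 26.2]
ft_force: [0.8, -0.1, 0.0]
finger_gap: 44.9
```

Run:
```python
from h import *
d=snap('wrist','w2'); s=d['state'];print(s['time'],s['tool_pos'],s['qd'].round(2))
im=cv2.resize(d['image'],None,fx=1.5,fy=1.5,interpolation=cv2.INTER_CUBIC)
for p in([616.3,290.1,37],[594.4,182.3,37],[588.5,185.5,37]):
    u,v=proj(d,p);print(u,v);cv2.drawMarker(im,(int((u+.5)*1.5),int((v+.5)*1.5)),(0,255,0),0,10,1)
cv2.imwrite('pics/w2b.png',im[:,:,::-1])
```

```text
3.2 [576.52373452 187.92046443 182.48584499] [-0.19 -0.03 -0.1  -0.11 -0.05 -0.15]
284.85022148122727 51.75174322076067
284.12709896379204 179.44109770887292
277.26869075390243 177.50394310944816
```

View pics/w2b.png

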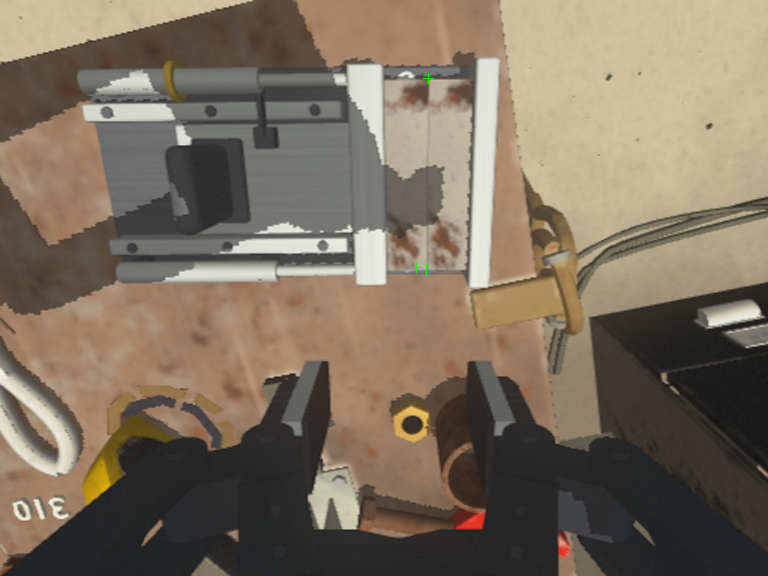

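The marked ends lie on the seam at (428,79) and (427,270), so seam left is (616.3,290.1) and seam right is (594.4,182.3). On to the stand.

Call:
drive_tool(
  moves=[0,0.82,3.9,0,0,0,0,0.82,3.9,0,0,0,0,0.82,3.9,0,0,0,0,0.82,3.9,0,0,0,0,0.82,3.9,0,0,0,0,0.82,3.9,0,0,0,0,0.82,3.9,0,0,0,0,0.82,3.9,0,0,0,0,0.82,3.9,0,0,0,0,0.82,3.9,0,0,0,0,0,0,0,0,0,0,0,0,0,0,0,0,0,0,0,0,0],
)

```text
time: 4.33
tool_pos: [573.6, -211.7, 181.7]
tcp_rot: [135.8, 90.0, 33.5]
ft_force: [0.8, 1.2, -0.4]
finger_gap: 44.8
```

Run:
```python
from h import *
d=snap('wrist','w3'); s=d['state'];print(s['time'],s['tool_pos'],s['qd'].round(2),s['joint_pos'].round(1))
im=cv2.resize(d['image'],None,fx=1.5,fy=1.5,interpolation=cv2.INTER_CUBIC)
for p in([573.2,-215,117],[573.2,-215,55]):
    u,v=proj(d,p);print(u,v);cv2.drawMarker(im,(int((u+.5)*1.5),int((v+.5)*1.5)),(0,255,0),0,10,1)
cv2.imwrite('pics/w3b.png',im[:,:,::-1])
C=cloud(d);P=C[(C[...,2]>110)&(C[...,2]<122)&(abs(C[...,0]-573)<25)&(abs(C[...,1]+215)<25)];print(len(P),P.mean(0),P.min(0),P.max(0))
```

```text
4.3333 [ 573.64947977 -211.74339221  181.7028251 ] [ 1.5  -0.46  0.75 -0.1  -0.06 -0.05] [-25.1  10.7  86.9   0.   82.4 -12.7]
264.4227590896231 212.64459624835442
264.56670370813447 186.7961394208336
432 [ 575.07621513 -215.03279457  116.17980723] [ 566.68617617 -223.84697555  110.03072795] [ 583.02942052 -208.01415316  119.01462456]
```

View pics/w3b.png

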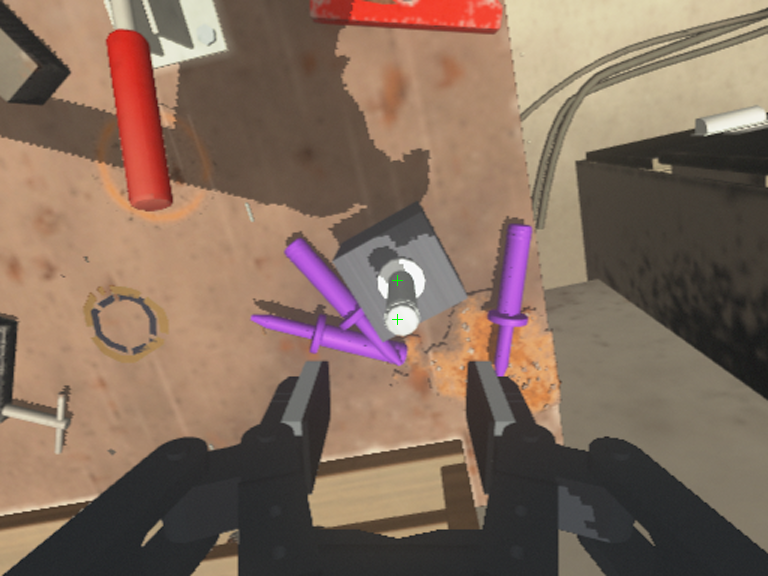

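The purple look-alikes have toppled and lie on the table, clear of the grasp. The grey scriber in the stand is at (402,320), with its axis at about (575.2,-215.3). Descending.

Call:
drive_tool(
  moves=[1,0.22,0.3,0,0,0,2.5,0,0,0,0,0,2.5,0,0,0,0,0,2.5,0,0,0,0,0,2,0,0,0,0,0,1,0,0,0,0,0,0,0,0,0,0,0,0,0,0,0,0,0,0,0,0,0,0,0],
)

```text
time: 5.13
tool_pos: [576.0, -215.8, 67.9]
tcp_rot: [76.8, 89.9, -25.5]
ft_force: [0.5, -0.1, 1.4]
finger_gap: 44.9
```

Run:
```python
from h import *
d=snap('wrist','w4'); s=d['state'];print(s['time'],s['tool_pos'],rot(s['tcp_rot']).round(4).tolist())
cv2.imwrite('pics/w4b.png',cv2.resize(d['image'],None,fx=1.5,fy=1.5,interpolation=cv2.INTER_CUBIC)[:,:,::-1])
```

```text
5.1333 [ 575.97150281 -215.81270114   67.9427819 ] [[0.0021, 0.977, -0.2132], [-0.001, -0.2132, -0.977], [-1.0, 0.0023, 0.0005]]
```

View pics/w4b.png

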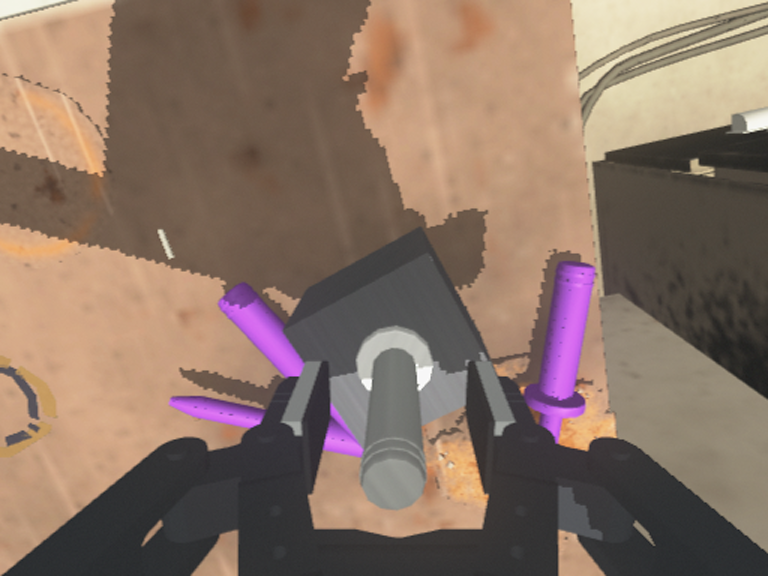

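Call:
drive_tool(
  moves=[0,0,0,0,0,0,0,0,0,0,0,0,0,0,0,0,0,0,0,0,0,0,0,0,0,0,0,0,0,0,0,0,0,0,0,0,0,0,0,0,0,0,0,0,0,0,0,0],
  hand=0.8,
  grip_force=70,
)

```text
time: 5.85
tool_pos: [575.6, -216.2, 67.6]
tcp_rot: [78.1, 89.9, -24.3]
ft_force: [-0.5, 0.9, 6.7]
finger_gap: 14.3
```

Run:
```python
from h import *
d=snap('wrist','w5'); s=d['state'];print(s['time'],s['tool_pos'],s['ft_force'],s['finger_gap'],rot(s['tcp_rot']).round(4).tolist())
D=snap('side','s5')
crop(D,170,90,270,200,5,'s5c')
cv2.imwrite('pics/w5b.png',cv2.resize(d['image'],None,fx=1.5,fy=1.5,interpolation=cv2.INTER_CUBIC)[:,:,::-1])
```

```text
5.85 [ 575.60835432 -216.16723334   67.63319072] [-0.49090195  0.86471389  6.69217012] 14.260417328484738 [[0.0019, 0.9768, -0.214], [-0.0009, -0.214, -0.9768], [-1.0, 0.002, 0.0004]]
```

View pics/w5b.png

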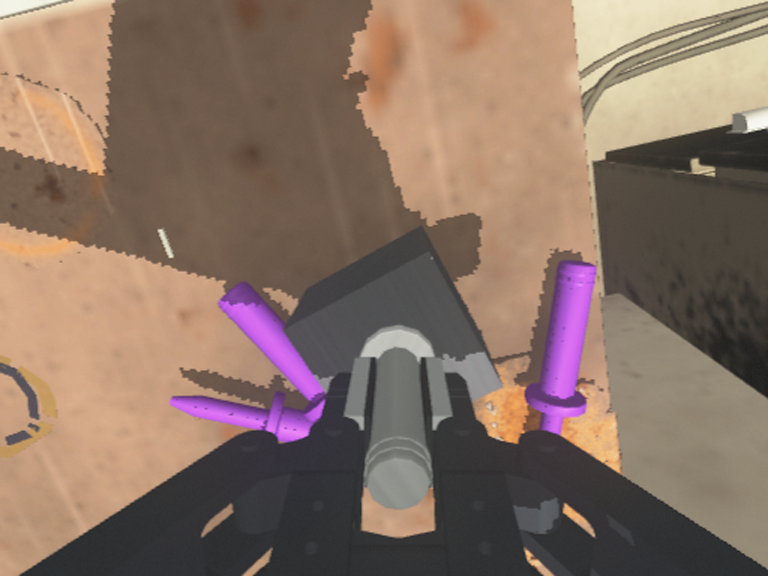

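View pics/s5c.png

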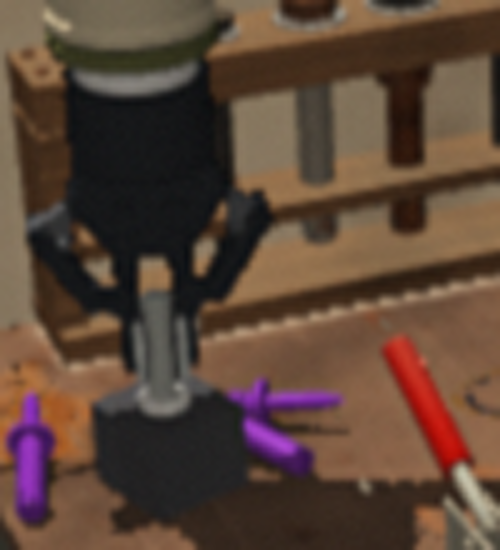

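Run:
```python
from h import *
d=load('w5');s=d['state'];R=rot(s['tcp_rot'])
C=cloud(d)
p=atz(d,400/1.5-.5,482/1.5-.5,117);print('top',p,R.T@(p-s['tool_pos']))
# collar disk left/right extents at 55: left (359,365) right (436,365)
p=atz(d,398/1.5-.5,362/1.5-.5,55);print('collar',p,R.T@(p-s['tool_pos']))
P=C[(C[...,2]>112)&(C[...,2]<121)&(abs(C[...,0]-575)<12)&(abs(C[...,1]+215)<12)];print(P.mean(0),P.min(0),P.max(0))
```

```text
top [ 576.78962163 -215.59501901  117.        ] [-49.36495632   1.13169227  -0.7905951 ]
collar [ 576.41327209 -215.32601707   55.        ] [12.6339687   0.58060064 -0.99939131]
[ 576.09008378 -215.0416226   115.9383445 ] [ 564.57678602 -226.91231758  112.0461368 ] [ 586.92781269 -203.01323198  120.9521553 ]
```

Call:
drive_tool(
  moves=[-1,0,0,0,0,0,-3,0,0,0,0,0,-4,0,0,0,0,0,-4,0,0,0,0,0,-4,0,0,0,0,0,0,0,0,0,0,0,0,0,0,0,0,0],
)

```text
time: 6.53
tool_pos: [576.7, -216.6, 231.0]
tcp_rot: [76.8, 89.6, -25.6]
ft_force: [-0.6, -0.1, -1.2]
finger_gap: 14.4
```

Call:
drive_tool(
  moves=[0,-0.53,-3.8,0,0,0,0,-0.53,-3.8,0,0,0,0,-0.53,-3.8,0,0,0,0,-0.53,-3.8,0,0,0,0,-0.53,-3.8,0,0,0,0,-0.53,-3.8,0,0,0,0,-0.53,-3.8,0,0,0,0,-0.53,-3.8,0,0,0,0,-0.53,-3.8,0,0,0,0,-0.53,-3.8,0,0,0,0,-0.53,-3.8,0,0,0,0,-0.53,-3.8,0,0,0,0,-0.53,-3.8,0,0,0,0,0,0,0,0,0,0,0,0,0,0,0,0,0,0,0,0,0,0,0,0,0,0,0],
)

```text
time: 7.95
tool_pos: [612.8, 280.2, 225.2]
tcp_rot: [-44.5, 89.9, -146.9]
ft_force: [-0.1, -0.1, -1.4]
finger_gap: 14.5
```

Run:
```python
from h import *
d=snap('wrist','w6'); s=d['state'];print(s['time'],s['tool_pos'],s['ft_force'],s['finger_gap'],rot(s['tcp_rot']).round(4).tolist())
cv2.imwrite('pics/w6b.png',cv2.resize(d['image'],None,fx=1.5,fy=1.5,interpolation=cv2.INTER_CUBIC)[:,:,::-1])
D=snap('side','s6');S=snap('scene','sc6')
crop(D,200,150,360,320,3.5,'s6c')
```

```text
7.95 [612.81767927 280.22021948 225.15964949] [-0.07412971 -0.10347518 -1.39013015] 14.45434110569739 [[-0.0017, 0.9766, -0.2149], [-0.0011, -0.2149, -0.9766], [-1.0, -0.0014, 0.0014]]
```

View pics/w6b.png

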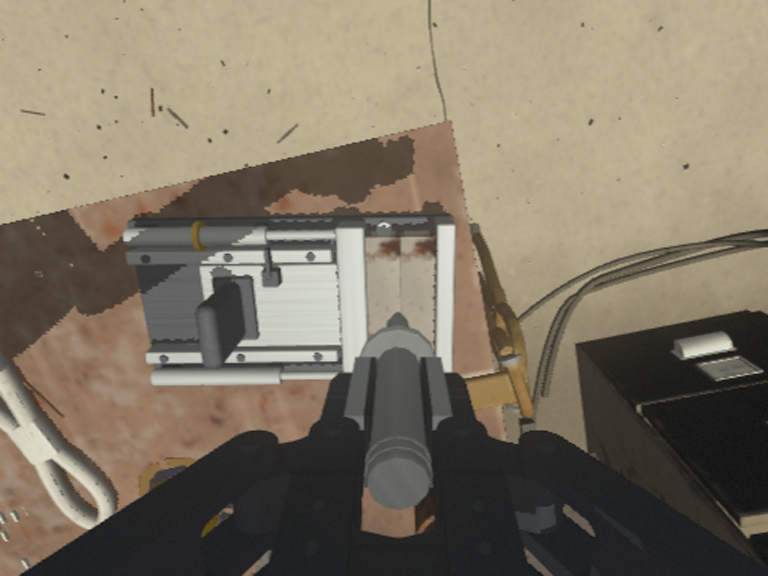

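View pics/s6c.png

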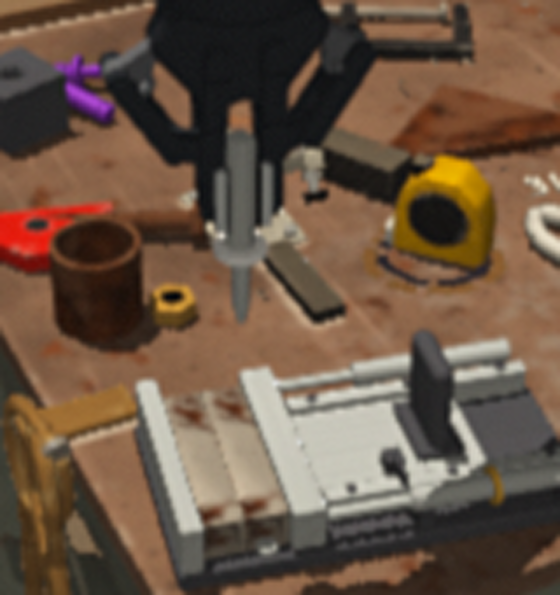

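Run:
```python
from h import *
d=load('w6');D=load('s6');S=load('sc6')
crop(d,240,195,290,245,10,'tipw');crop(D,245,215,290,250,12,'tips');crop(S,120,160,200,250,7,'tipc')
s=d['state'];R=rot(s['tcp_rot'])
for h in(61.6,):
  p=s['tool_pos']+R@[h,0,0];print(proj(d,p),proj(D,p),proj(S,p))
```

```text
[264.07756556 209.80608617] [268.2259449  241.91648786] [130.72256608 182.80432135]
```

View pics/tipw.png

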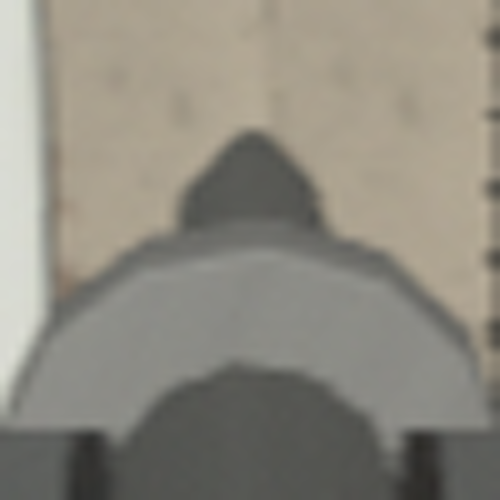

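View pics/tips.png

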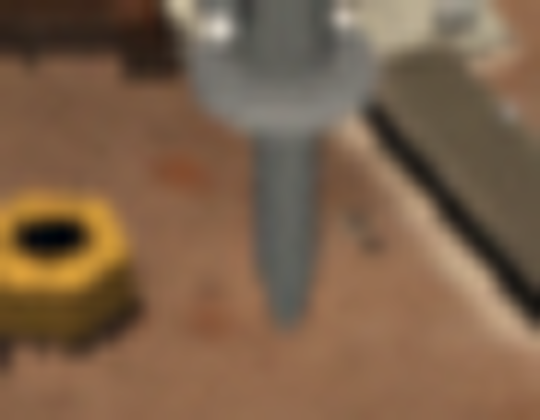

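View pics/tipc.png

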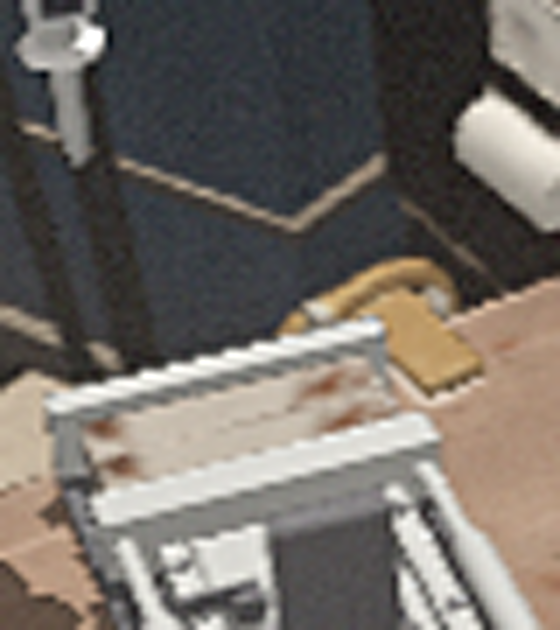

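Call:
drive_tool(
  moves=[2,0.1,-0.27,0,0,0,3,0,0,0,0,0,3,0,0,0,0,0,2,0,0,0,0,0,0.8,0,0,0,0,0,0,0,0,0,0,0,0,0,0,0,0,0,0,0,0,0,0,0,0,0,0,0,0,0],
)

```text
time: 8.85
tool_pos: [616.2, 284.4, 121.1]
tcp_rot: [123.4, 89.8, 21.0]
ft_force: [0.4, 0.4, 0.3]
finger_gap: 14.3
```

Run:
```python
from h import *
d=snap('wrist','w7'); s=d['state'];R=rot(s['tcp_rot']);print(s['time'],s['tool_pos'],R.round(4).tolist())
t=s['tool_pos']+R@[61.6,.5,-.8];print('tip',t)
L=np.array([616.3,290.1,37]);y=np.array([.199,.980,0]);x=np.array([.98,-.199,0]);print('in seam frame',x@(t-L),y@(t-L),t[2]-37)
cv2.imwrite('pics/w7b.png',cv2.resize(d['image'],None,fx=1.5,fy=1.5,interpolation=cv2.INTER_CUBIC)[:,:,::-1])
D=snap('side','s7');crop(D,210,190,320,320,4.5,'s7c');S=snap('scene','sc7');crop(S,110,160,210,260,5.5,'sc7c')
```

```text
8.85 [616.22127352 284.39363716 121.06269482] [[0.0037, 0.9768, -0.2141], [0.0014, -0.2141, -0.9768], [-1.0, 0.0034, -0.0022]]
tip [617.11182417 285.1567258   59.46663475]
in seam frame 1.779299257530468 -4.682855707327018 22.466634752496383
```

View pics/w7b.png

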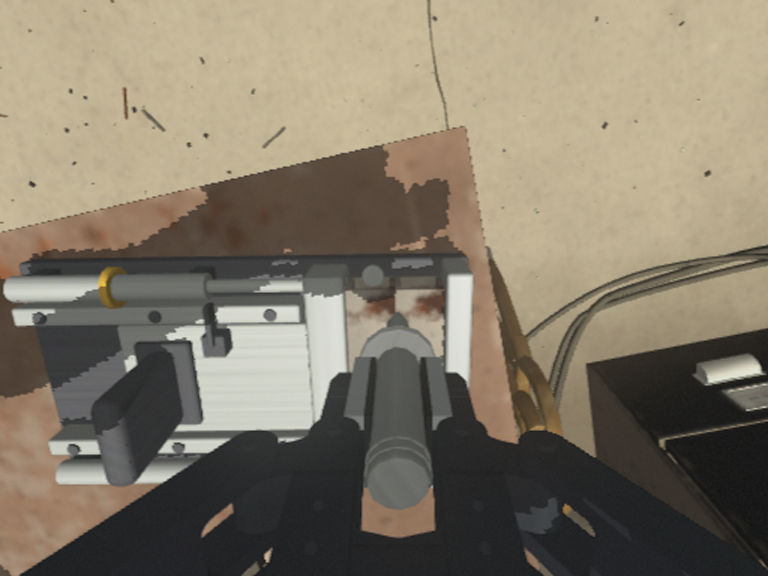

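View pics/s7c.png

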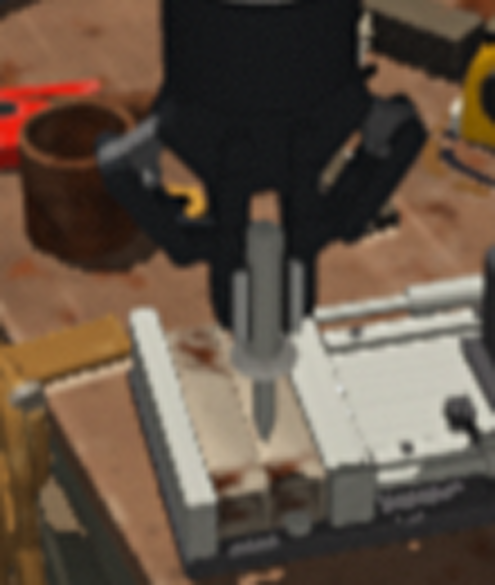

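View pics/sc7c.png

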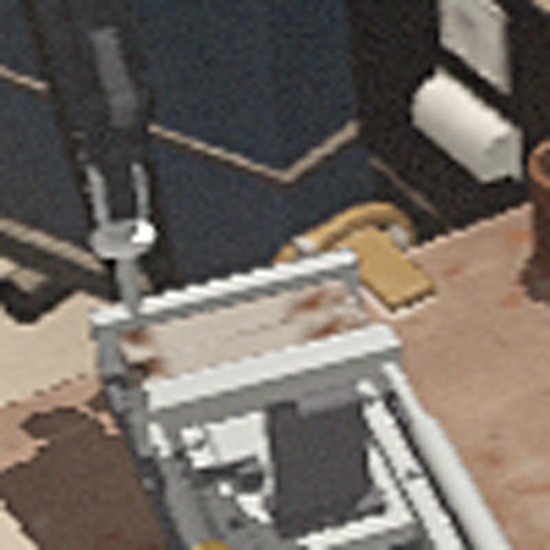

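Call:
drive_tool(
  moves=[0.3,-0.05,0.1,0,0,0,0.3,-0.05,0.1,0,0,0,0.3,-0.05,0.1,0,0,0,0.3,0,0,0,0,0,0.3,0,0,0,0,0,0,0,0,0,0,0,0,0,0,0,0,0,0,0,0,0,0,0,0,0,0,0,0,0],
)

```text
time: 9.75
tool_pos: [612.8, 281.5, 103.5]
tcp_rot: [124.3, 90.0, 21.9]
ft_force: [-0.4, 0.7, -2.0]
finger_gap: 14.3
```

```bash
cat >> h.py <<'E'
def tipstat():
    s=sensors.sense();R=rot(s['tcp_rot']);t=s['tool_pos']+R@[61.6,.5,-.8]
    L=np.array([616.3,290.1,37]);y=np.array([.199,.980,0]);x=np.array([.98,-.199,0])
    print(round(s['time'],2),'tcp',s['tool_pos'].round(1),'tip',t.round(1),'seam',round(x@(t-L),2),round(y@(t-L),2),round(t[2]-37,2),'F',s['ft_force'].round(1),'gap',round(s['finger_gap'],1),'toolx',R[:,0].round(4),'qd',abs(s['qd']).max().round(2))
E
python3 - <<'E'
from h import *
tipstat();d=snap('wrist','w8');tipstat();D=snap('side','s8');crop(D,230,230,310,320,6,'s8c')
crop(d,220,170,310,260,6,'w8c')
E
```

```text
9.75 tcp [612.8 281.5 103.5] tip [613.4 282.1  41.9] seam -1.21 -8.37 4.93 F [-0.4  0.7 -2. ] gap 14.3 toolx [ 3.e-04  1.e-04 -1.e+00] qd 0.07
9.8 tcp [612.8 281.5 103.6] tip [613.5 282.1  42. ] seam -1.2 -8.36 4.96 F [-0.2 -0.1 -0.6] gap 14.6 toolx [ 4.e-04  2.e-04 -1.e+00] qd 0.12
```

View pics/s8c.png

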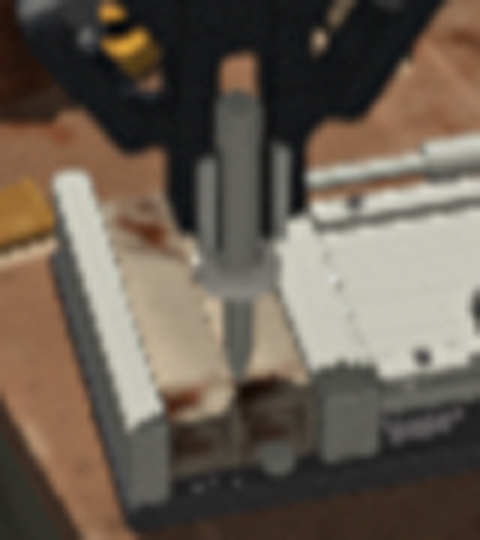

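View pics/w8c.png

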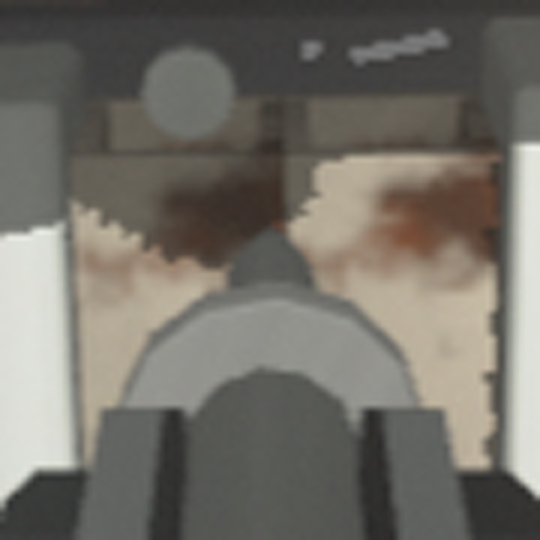

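The tip sits about 1.2 mm to the jaw side of the seam and 8 mm in from the left end, 5 mm up, and the crops agree with the computed offsets. I'll correct that, lower it to +2.5 mm, and begin the slow traverse.

Call:
drive_tool(
  moves=[0.1,0.06,0,0,0,0,0.13,0.06,0,0,0,0,0,0,0,0,0,0,0,0,0,0,0,0,0,0,0,0,0,0,0,0,0,0,0,0,0,0,0.1,0,0,0,0,0.005,0.2,0,0,0,0,0.005,0.25,0,0,0,0,0.005,0.25,0,0,0,0,0.005,0.25,0,0,0,0,0.005,0.25,0,0,0],
)

```text
time: 10.85
tool_pos: [611.2, 268.0, 101.0]
tcp_rot: [61.1, 90.0, -41.3]
ft_force: [-0.4, -0.4, -1.4]
finger_gap: 14.3
```

```bash
python3 -c "
from h import *
tipstat()"
```

```text
10.85 tcp [611.2 268.  101. ] tip [611.9 268.7  39.4] seam -0.09 -21.89 2.42 F [-0.4 -0.4 -1.4] gap 14.3 toolx [ 0. -0. -1.] qd 3.23
```

Call:
drive_tool(
  moves=[0,0.004,0.25,0,0,0,0,0.004,0.25,0,0,0,0,0.004,0.25,0,0,0,0,0.004,0.25,0,0,0,0,0.004,0.25,0,0,0,0,0.004,0.25,0,0,0,0,0.004,0.25,0,0,0,0,0.004,0.25,0,0,0,0,0.004,0.25,0,0,0,0,0.004,0.25,0,0,0,0,0.004,0.25,0,0,0,0,0.004,0.25,0,0,0,0,0.004,0.25,0,0,0,0,0.004,0.25,0,0,0,0,0.004,0.25,0,0,0,0,0.004,0.25,0,0,0],
)

```text
time: 12.18
tool_pos: [603.2, 228.9, 101.0]
tcp_rot: [-66.5, 90.0, -168.8]
ft_force: [0.3, 0.1, -0.5]
finger_gap: 14.3
```

```bash
python3 -c "
from h import *
tipstat()
D=snap('side','s9');crop(D,230,210,310,310,6,'s9c')"
```

```text
12.18 tcp [603.2 228.9 101. ] tip [603.9 229.5  39.4] seam -0.11 -61.83 2.38 F [ 0.3  0.1 -0.5] gap 14.3 toolx [-1.e-04 -0.e+00 -1.e+00] qd 2.81
```

View pics/s9c.png

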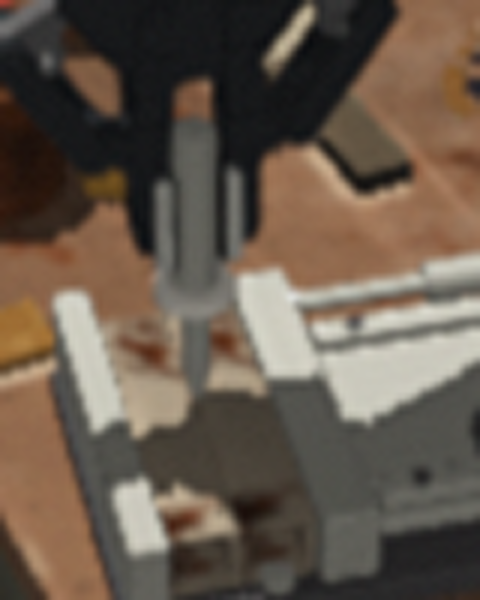

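```bash
python3 -c "
from h import *
d=snap('wrist','w9');crop(d,215,150,315,260,5.4,'w9c');tipstat()
D=load('s9');
im=D['image'].astype(float)*2.2
D['image']=im.clip(0,255).astype(np.uint8);crop(D,245,255,285,310,10,'s9d')"
```

```text
12.28 tcp [603.3 228.7 101. ] tip [603.9 229.4  39.4] seam -0.04 -61.99 2.38 F [ 0.8 -0.3 -0.3] gap 14.3 toolx [-1.e-04 -1.e-04 -1.e+00] qd 0.36
```

View pics/w9c.png

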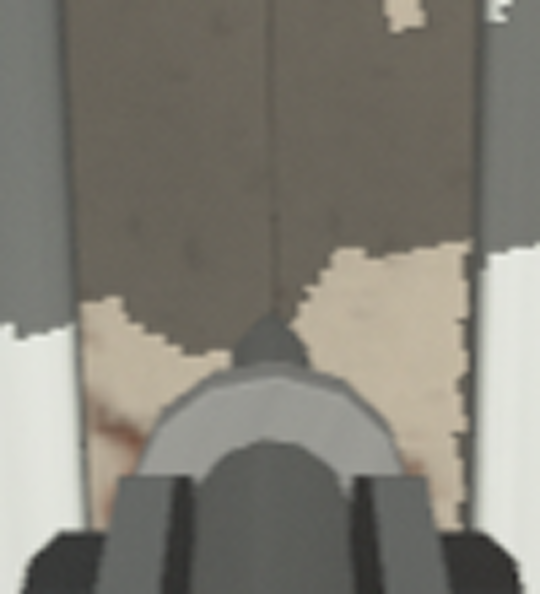

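View pics/s9d.png

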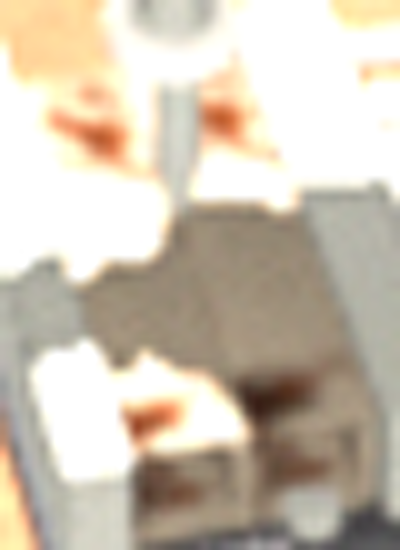

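```bash
python3 -c "
from h import *
D=load('s9')
for n,p in (('tip',[603.9,229.4,39.4]),('below',[603.9,229.4,37])): print(n,(proj(D,p)-[245,255]+.5)*10)
for k in (0,20,40,55,61,80,110):
  p=np.array([616.3,290.1,37])-k*np.array([.199,.98,0]);print(k,(proj(D,p)-[245,255]+.5)*10)
D0=load('side0');im=D0['image'].copy();cv2.imwrite('pics/z.png',cv2.resize(im[240:320,230:310],None,fx=7,fy=7,interpolation=cv2.INTER_NEAREST)[:,:,::-1])
C=cloud(D0)
for v in range(262,298,4):
  print(v,[ (u,C[v,u].round(0).tolist()) for u in range(252,272,6)])
"
```

```text
tip [172.61916679 213.87224513]
below [172.7917651  222.92513538]
0 [247.73328233 435.65447335]
20 [222.5494035  364.52175622]
40 [198.21763913 295.79586521]
55 [180.50232566 245.75836343]
61 [173.53987942 226.09269865]
80 [151.94312413 165.09193323]
110 [119.1773794   72.54397955]
262 [(252, [586.0, 137.0, -1.0]), (258, [591.0, 183.0, 36.0]), (264, [580.0, 190.0, 37.0]), (270, [570.0, 198.0, 39.0])]
266 [(252, [607.0, 189.0, 35.0]), (258, [595.0, 192.0, 33.0]), (264, [585.0, 200.0, 36.0]), (270, [575.0, 207.0, 37.0])]
270 [(252, [613.0, 201.0, 36.0]), (258, [602.0, 207.0, 36.0]), (264, [591.0, 212.0, 36.0]), (270, [579.0, 215.0, 34.0])]
274 [(252, [618.0, 213.0, 37.0]), (258, [606.0, 216.0, 35.0]), (264, [596.0, 223.0, 36.0]), (270, [585.0, 229.0, 37.0])]
278 [(252, [623.0, 224.0, 37.0]), (258, [613.0, 231.0, 39.0]), (264, [601.0, 233.0, 36.0]), (270, [590.0, 239.0, 36.0])]
282 [(252, [627.0, 232.0, 34.0]), (258, [618.0, 241.0, 38.0]), (264, [605.0, 242.0, 34.0]), (270, [595.0, 248.0, 35.0])]
286 [(252, [636.0, 254.0, 45.0]), (258, [623.0, 252.0, 39.0]), (264, [611.0, 254.0, 36.0]), (270, [601.0, 261.0, 38.0])]
290 [(252, [639.0, 261.0, 42.0]), (258, [627.0, 261.0, 37.0]), (264, [616.0, 266.0, 37.0]), (270, [605.0, 270.0, 36.0])]
294 [(252, [644.0, 272.0, 43.0]), (258, [631.0, 271.0, 37.0]), (264, [619.0, 273.0, 34.0]), (270, [610.0, 280.0, 36.0])]
```

View pics/z.png

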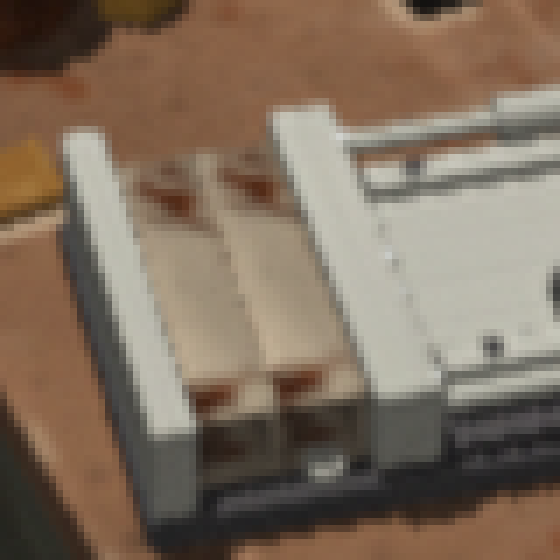

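In the wrist crop the tip lies exactly on the seam's dark line (273,315), and the fence geometry agrees. The side view's bright ridge deviates by about 2 px, so I trust the close wrist view and continue.

Call:
drive_tool(
  moves=[0,0.004,0.15,0,0,0,0,0.004,0.25,0,0,0,0,0.004,0.25,0,0,0,0,0.004,0.25,0,0,0,0,0.004,0.25,0,0,0,0,0.004,0.25,0,0,0,0,0.004,0.25,0,0,0,0,0.004,0.25,0,0,0,0,0.004,0.25,0,0,0,0,0.004,0.25,0,0,0,0,0.004,0.25,0,0,0,0,0.004,0.25,0,0,0,0,0.004,0.25,0,0,0,0,0.004,0.25,0,0,0,0,0.004,0.25,0,0,0,0,0.004,0.25,0,0,0,0,0,0,0,0,0,0,0,0,0,0,0,0,0,0,0,0,0],
)

```text
time: 13.87
tool_pos: [595.6, 190.9, 101.0]
tcp_rot: [151.0, 90.0, 48.6]
ft_force: [-1.4, -0.8, -0.4]
finger_gap: 14.3
```

```bash
python3 -c "
from h import *
tipstat()
d=snap('wrist','w10');crop(d,215,150,315,260,5.4,'w10c');D=snap('side','s10');crop(D,225,210,305,310,6,'s10c')"
```

```text
13.87 tcp [595.6 190.9 101. ] tip [596.3 191.6  39.4] seam -0.03 -100.49 2.42 F [-1.4 -0.8 -0.4] gap 14.3 toolx [ 1.e-04  1.e-04 -1.e+00] qd 0.14
```

View pics/w10c.png

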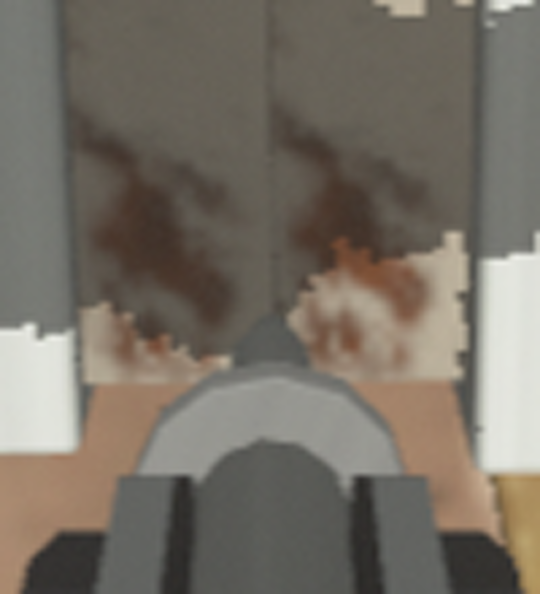

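View pics/s10c.png

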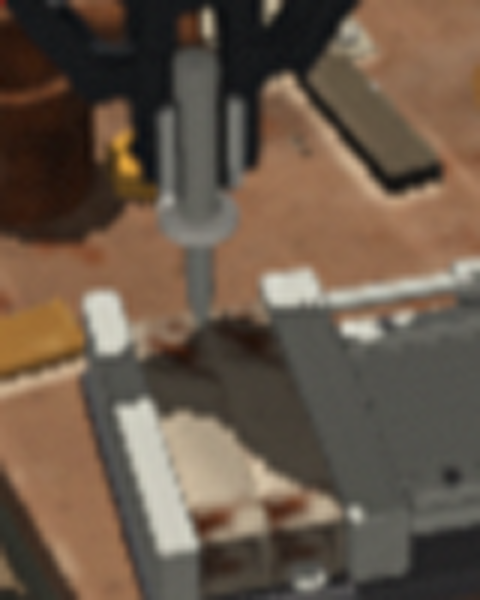

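Call:
drive_tool(
  moves=[0,0.004,0.2,0,0,0,0,0.004,0.2,0,0,0,0,0,0,0,0,0,-0.3,0,0,0,0,0,-0.5,0,0,0,0,0,-2,0,0,0,0,0,-4,0,0,0,0,0,-4,0,0,0,0,0,-1.5,0,0,0,0,0,0,0,0,0,0,0,0,0,0,0,0,0,0,0,0,0,0,0],
)

```text
time: 14.97
tool_pos: [594.2, 186.9, 222.9]
tcp_rot: [-65.4, 89.9, -167.8]
ft_force: [-0.1, -0.8, -1.7]
finger_gap: 14.4
```

```bash
python3 -c "
from h import *
tipstat();s=sensors.sense();R=rot(s['tcp_rot']);print(R.T@(np.array([575.6,-216.2,s['tool_pos'][2]])-s['tool_pos']))"
```

```text
14.97 tcp [594.2 186.9 222.9] tip [594.8 187.5 161.3] seam -0.7 -104.8 124.25 F [-0.1 -0.8 -1.7] gap 14.4 toolx [-1.6e-03 -3.0e-04 -1.0e+00] qd 1.33
[1.68812615e-01 6.80365595e+01 3.97729776e+02]
```

11 rows of (0.62, 3.61).

Call:
drive_tool(
  moves=[0,0.62,3.61,0,0,0,0,0.62,3.61,0,0,0,0,0.62,3.61,0,0,0,0,0.62,3.61,0,0,0,0,0.62,3.61,0,0,0,0,0.62,3.61,0,0,0,0,0.62,3.61,0,0,0,0,0.62,3.61,0,0,0,0,0.62,3.61,0,0,0,0,0.62,3.61,0,0,0,0,0.62,3.61,0,0,0,0,0,0,0,0,0,0,0,0,0,0,0,0,0,0,0,0,0,0,0,0,0,0,0,0,0,0,0,0,0],
)

```text
time: 16.3
tool_pos: [576.5, -214.0, 223.3]
tcp_rot: [-114.7, 89.9, 143.0]
ft_force: [-0.7, 0.4, -1.3]
finger_gap: 14.2
```

```bash
python3 -c "
from h import *
tipstat();s=sensors.sense();R=rot(s['tcp_rot']);print(R.T@(np.array([575.6,-216.2,67.6])-s['tool_pos']))"
```

```text
16.3 tcp [ 576.5 -214.   223.3] tip [ 577.1 -213.2  161.7] seam 61.72 -501.09 124.75 F [-0.7  0.4 -1.3] gap 14.2 toolx [-1.e-03  7.e-04 -1.e+00] qd 0.38
[155.74599767  -0.20275684   2.44630889]
```

Call:
drive_tool(
  moves=[2,0,0.24,0,0,0,3,0,0,0,0,0,3,0,0,0,0,0,1.5,0,0,0,0,0,0.5,0,0,0,0,0,0,0,0,0,0,0,0,0,0,0,0,0,0,0,0,0,0,0,0,0,0,0,0,0,0,0,0,0,0,0],
)

```text
time: 17.13
tool_pos: [576.9, -218.2, 125.7]
tcp_rot: [76.6, 89.8, -25.7]
ft_force: [-0.1, -0.4, -1.4]
finger_gap: 14.1
```

```bash
python3 -c "
from h import *
tipstat();s=sensors.sense();R=rot(s['tcp_rot']);print(R.T@(np.array([575.6,-216.2,67.6])-s['tool_pos']))
d=snap('wrist','w11');crop(d,190,140,340,280,4,'w11c');D=snap('side','s11');crop(D,170,110,250,210,6,'s11c')
C=cloud(load('w3'));P=C[(abs(C[...,2]-50)<4)&(abs(C[...,0]-575)<50)&(abs(C[...,1]+215)<50)]
print(len(P),cv2.minAreaRect(P[:,:2].astype(np.float32)))
C=cloud(d);P=C[(abs(C[...,2]-50)<4)&(abs(C[...,0]-575)<50)&(abs(C[...,1]+215)<50)]
print(len(P),cv2.minAreaRect(P[:,:2].astype(np.float32)))
"
```

```text
17.13 tcp [ 576.9 -218.2  125.7] tip [ 577.7 -217.6   64.1] seam 63.26 -505.25 27.13 F [-0.1 -0.4 -1.4] gap 14.1 toolx [ 0.0024 -0.0012 -1.    ] qd 0.5
[58.12254701 -1.89713589 -1.74247572]
3222 ((574.6340942382812, -216.58023071289062), (60.123565673828125, 60.739715576171875), 16.83490753173828)
5077 ((574.6159057617188, -216.36793518066406), (60.38789367675781, 60.315547943115234), 16.868000030517578)
```

View pics/w11c.png

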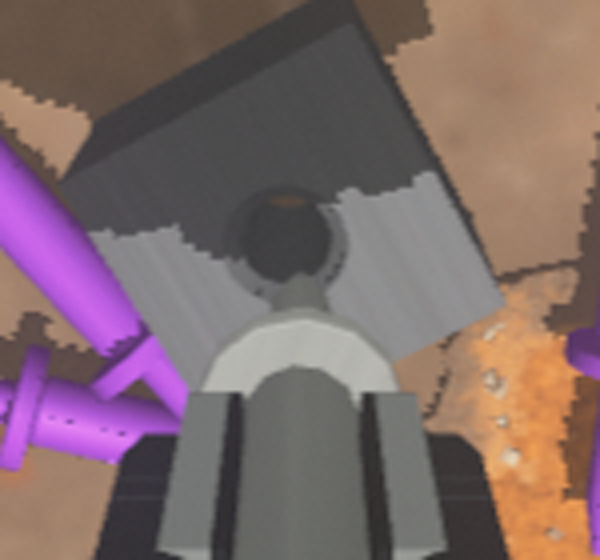

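View pics/s11c.png

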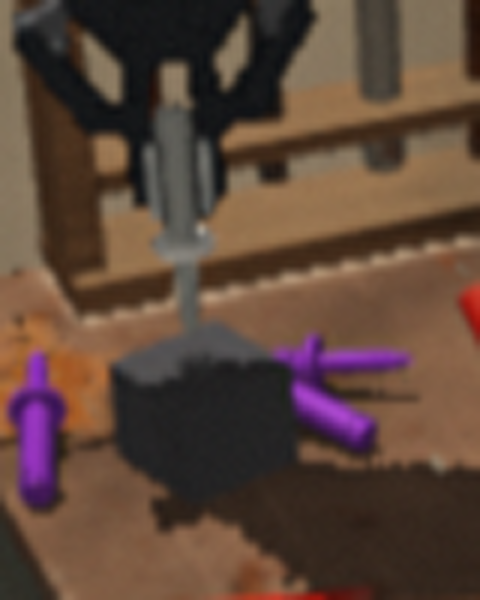

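```bash
python3 -c "
from h import *
d=load('w11');print('hole',atz(d,190+288.5/4-.5,140+237/4-.5,50))
tipstat();s=sensors.sense();R=rot(s['tcp_rot']);print(s['tool_pos'],R.T@(np.array([574.0,-217.2,67.6])-s['tool_pos']))"
```

```text
hole [ 576.0109537  -214.88653821   50.        ]
17.23 tcp [ 576.5 -218.1  125. ] tip [ 577.2 -217.5   63.4] seam 62.73 -505.19 26.41 F [ 0.5  1.3 -1.4] gap 14.4 toolx [ 1.4e-03 -6.0e-04 -1.0e+00] qd 0.42
[ 576.49433878 -218.10250528  125.01385291] [57.40967948 -2.71676852 -0.36690387]
```

Call:
drive_tool(
  moves=[0,-0.18,-0.13,0,0,0,0,0,0,0,0,0,0,0,0,0,0,0,0,0,0,0,0,0,0.5,0,0,0,0,0,0.8,0,0,0,0,0,0.7,0,0,0,0,0,0,0,0,0,0,0,0,0,0,0,0,0,0,0,0,0,0,0],
)

```text
time: 18.07
tool_pos: [574.4, -216.2, 103.7]
tcp_rot: [-101.2, 90.0, 156.5]
ft_force: [-0.4, -0.1, -0.7]
finger_gap: 14.3
```

```bash
python3 -c "
from h import *
tipstat()
d=snap('wrist','w12');crop(d,190,140,340,280,4,'w12c');tipstat()"
```

```text
18.07 tcp [ 574.4 -216.2  103.7] tip [ 575.  -215.5   42.1] seam 60.14 -503.68 5.11 F [-0.4 -0.1 -0.7] gap 14.3 toolx [-5.e-04  2.e-04 -1.e+00] qd 0.61
18.12 tcp [ 574.6 -216.3  104.1] tip [ 575.3 -215.6   42.5] seam 60.43 -503.76 5.49 F [ 0.3  0.4 -0.7] gap 14.5 toolx [ 1.e-04 -1.e-04 -1.e+00] qd 0.39
```

View pics/w12c.png

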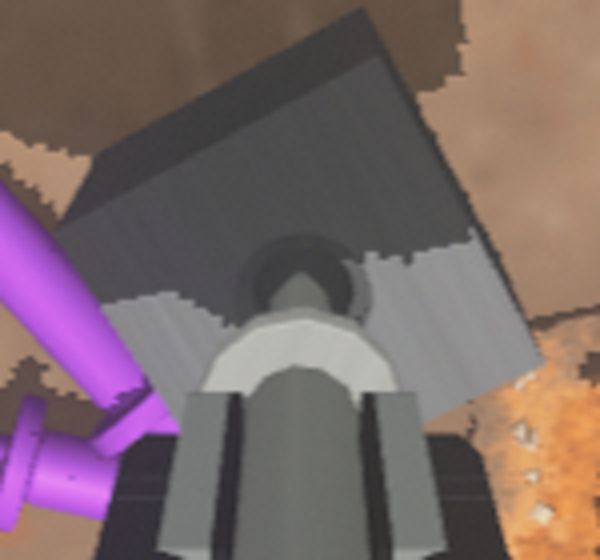

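Call:
drive_tool(
  moves=[0.8,0,0,0,0,0,0.8,0,0,0,0,0,0.8,0,0,0,0,0,0.6,0,0,0,0,0,0.4,0,0,0,0,0,0.1,0,0,0,0,0,0,0,0,0,0,0,0,0,0,0,0,0,0,0,0,0,0,0],
)

```text
time: 18.87
tool_pos: [574.8, -216.3, 69.4]
tcp_rot: [74.3, 90.0, -28.1]
ft_force: [-0.1, 0.4, -0.6]
finger_gap: 14.4
```

```bash
python3 -c "
from h import *
tipstat()"
```

```text
18.87 tcp [ 574.8 -216.3   69.4] tip [ 575.5 -215.7    7.8] seam 60.62 -503.78 -29.24 F [-0.1  0.4 -0.6] gap 14.4 toolx [ 5.e-04 -3.e-04 -1.e+00] qd 0.17
```

Call:
drive_tool(
  moves=[0.08,0,0,0,0,0,0.08,0,0,0,0,0,0,0,0,0,0,0,0,0,0,0,0,0],
)

```text
time: 19.2
tool_pos: [574.7, -216.3, 67.7]
tcp_rot: [76.7, 90.0, -25.6]
ft_force: [0.7, 0.0, 0.3]
finger_gap: 14.6
```

Call:
drive_tool(
  moves=[0,0,0,0,0,0,0,0,0,0,0,0,0,0,0,0,0,0,0,0,0,0,0,0,0,0,0,0,0,0,0,0,0,0,0,0,0,0,0,0,0,0,0,0,0,0,0,0],
  hand=4.5,
)

```text
time: 19.87
tool_pos: [574.5, -216.2, 67.4]
tcp_rot: [-104.9, 90.0, 152.7]
ft_force: [0.4, 0.5, -0.7]
finger_gap: 45.1
```

```bash
python3 -c "
from h import *
tipstat()
d=snap('wrist','w13');crop(d,190,140,340,380,2.4,'w13c')"
```

```text
19.87 tcp [ 574.5 -216.2   67.4] tip [ 575.1 -215.5    5.8] seam 60.29 -503.7 -31.22 F [ 0.4  0.5 -0.7] gap 45.1 toolx [-0.  0. -1.] qd 0.07
```

View pics/w13c.png

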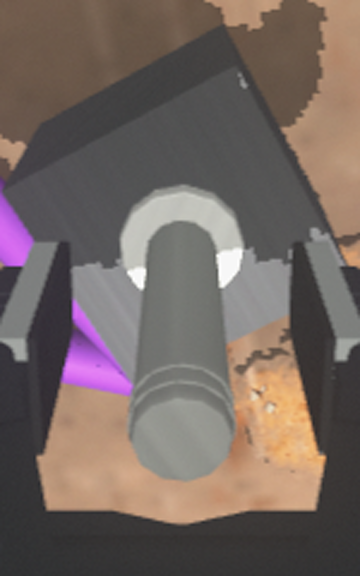

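Call:
drive_tool(
  moves=[-2,0,0,0,0,0,-4,0,0,0,0,0,-4,0,0,0,0,0,-4,0,0,0,0,0,-2,0,0,0,0,0,0,0,0,0,0,0,0,0,0,0,0,0],
)

```text
time: 20.5
tool_pos: [575.6, -216.7, 229.6]
tcp_rot: [76.8, 89.8, -25.6]
ft_force: [-0.3, -0.5, -0.1]
finger_gap: 45.2
```

```bash
python3 -c "
from h import *
tipstat()
d=snap('wrist','w14');D=snap('side','s14');S=snap('scene','sc14')
a=D['image'][110:210,160:270];b=S['image'][120:220,250:360]
cv2.imwrite('pics/st14.png',cv2.resize(np.hstack([a,b]),None,fx=3.6,fy=3.6,interpolation=cv2.INTER_CUBIC)[:,:,::-1])
C=cloud(d);P=C[(C[...,2]>110)&(C[...,2]<122)&(abs(C[...,0]-575)<25)&(abs(C[...,1]+215)<25)];print(len(P),P.mean(0))
s=sensors.sense();R=rot(s['tcp_rot']);print(R.T@(np.array([483.7,263.5,s['tool_pos'][2]])-s['tool_pos']))
"
```

```text
20.5 tcp [ 575.6 -216.7  229.6] tip [ 576.5 -216.2  168. ] seam 61.71 -504.07 131.04 F [-0.3 -0.5 -0.1] gap 45.2 toolx [ 0.0038 -0.0018 -1.    ] qd 3.55
295 [ 574.88005327 -215.70143098  116.25237904]
[   0.97125881 -190.2732193  -448.92483267]
```

View pics/st14.png

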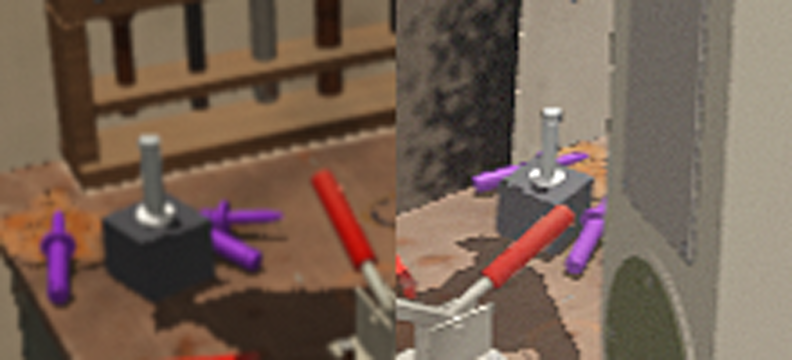

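The scriber stands in the stand with its collar on the block (side crop (150,175); top at (574.9,-215.7,116)). Now to the paddle.

Call:
drive_tool(
  moves=[0,-1.46,-3.45,0,0,0,0,-1.46,-3.45,0,0,0,0,-1.46,-3.45,0,0,0,0,-1.46,-3.45,0,0,0,0,-1.46,-3.45,0,0,0,0,-1.46,-3.45,0,0,0,0,-1.46,-3.45,0,0,0,0,-1.46,-3.45,0,0,0,0,-1.46,-3.45,0,0,0,0,-1.46,-3.45,0,0,0,0,-1.46,-3.45,0,0,0,0,-1.46,-3.45,0,0,0,0,-1.46,-3.45,0,0,0,0,0,0,-0.8,0,0,0,0,0,0,0,0,0,0,0,0,0,0,0,0,0,0,0,0,0],
)

```text
$.moves: bad value
```

Call:
drive_tool(
  moves=[2,0,0,0,0,0,3,0,0,0,0,0,2,0,0,0,0,0,0.5,0,0,0,0,0,0,0,0,0,0,0,0,0,0,0,0,0,0,0,0,0,0,0,0,0,0,0,0,0],
)

```text
time: 21.32
tool_pos: [575.6, -216.7, 154.4]
tcp_rot: [77.8, 89.8, -24.6]
ft_force: [-0.4, -0.1, 0.7]
finger_gap: 44.7
```

```bash
python3 -c "
from h import *
tipstat()
d=snap('wrist','w15');tipstat();s=d['state'];R=rot(s['tcp_rot']);C=cloud(d)
P=C[(C[...,2]>79)&(C[...,2]<92)&(abs(C[...,0]-484)<40)&(abs(C[...,1]-263)<45)];
print(len(P),cv2.minAreaRect(P[:,:2].astype(np.float32)),P.mean(0)); q=(P-s['tool_pos'])@R;print('tool coords',q.min(0),q.max(0),np.median(q,0))
cv2.imwrite('pics/w15b.png',cv2.resize(d['image'],None,fx=1.5,fy=1.5,interpolation=cv2.INTER_CUBIC)[:,:,::-1])
"
```

```text
21.32 tcp [ 575.6 -216.7  154.4] tip [ 576.4 -216.1   92.8] seam 61.61 -503.99 55.76 F [-0.4 -0.1  0.7] gap 44.7 toolx [ 0.0027 -0.0012 -1.    ] qd 0.24
21.37 tcp [ 575.5 -216.7  154.3] tip [ 576.3 -216.1   92.7] seam 61.52 -504.02 55.68 F [ 0.2 -0.5  0.3] gap 44.7 toolx [ 0.0026 -0.0012 -1.    ] qd 0.29
0 ((0.0, 0.0), (0.0, 0.0), 0.0) [nan nan nan]<string>:6: RuntimeWarning: Mean of empty slice.
  ret = um.true_divide(
Traceback (most recent call last):
ValueError: zero-size array to reduction operation minimum which has no identity
```

My first call had a wrong row count and was refused. The second then lowered the tool over the stand, to 154 mm, still clear of the 117 mm scriber top. I'll raise it again and make the travel properly.

Call:
drive_tool(
  moves=[-3.5,0,0,0,0,0,-4,0,0,0,0,0,0,0,0,-0.8,0,0,0,0,0,0,0,0,0,0,0,0,0,0],
)

```text
time: 21.78
tool_pos: [575.0, -216.4, 228.6]
tcp_rot: [75.9, 89.9, -25.7]
ft_force: [0.2, 0.7, -0.6]
finger_gap: 45.1
```

```bash
python3 -c "
from h import *
tipstat()
s=sensors.sense();R=rot(s['tcp_rot']);print(R.round(4).tolist(),R.T@(np.array([483.7,263.5,s['tool_pos'][2]])-s['tool_pos']))
"
```

```text
21.78 tcp [ 575.  -216.4  228.6] tip [ 575.8 -215.8  167. ] seam 60.98 -503.87 130.01 F [ 0.2  0.7 -0.6] gap 45.1 toolx [ 0.0021 -0.001  -1.    ] qd 2.09
[[0.0021, 0.9797, -0.2005], [-0.001, -0.2005, -0.9797], [-1.0, 0.0022, 0.0006]] [  -0.66911384 -185.66965287 -451.89835149]
```

13 rows of (−1.43, −3.47).

Call:
drive_tool(
  moves=[0,-1.43,-3.47,0,0,0,0,-1.43,-3.47,0,0,0,0,-1.43,-3.47,0,0,0,0,-1.43,-3.47,0,0,0,0,-1.43,-3.47,0,0,0,0,-1.43,-3.47,0,0,0,0,-1.43,-3.47,0,0,0,0,-1.43,-3.47,0,0,0,0,-1.43,-3.47,0,0,0,0,-1.43,-3.47,0,0,0,0,-1.43,-3.47,0,0,0,0,-1.43,-3.47,0,0,0,0,-1.43,-3.47,0,0,0,0,0,0,0,0,0,0,0,0,0,0,0,0,0,0,0,0,0],
)

```text
time: 23.12
tool_pos: [482.0, 262.6, 226.1]
tcp_rot: [-41.5, 89.9, -143.0]
ft_force: [-0.3, -0.1, -0.2]
finger_gap: 45.0
```

```bash
cat > pad.py <<'E'
import sys
from h import *
n=sys.argv[1]
d=snap('wrist',n);tipstat();s=d['state'];R=rot(s['tcp_rot']);C=cloud(d)
P=C[(C[...,2]>79)&(C[...,2]<92)&(abs(C[...,0]-470)<55)&(abs(C[...,1]-263)<45)];
if len(P):
    print(len(P),cv2.minAreaRect(P[:,:2].astype(np.float32)),P.mean(0)); q=(P-s['tool_pos'])@R;print('tool coords',q.min(0),q.max(0),np.median(q,0))
cv2.imwrite(f'pics/{n}b.png',cv2.resize(d['image'],None,fx=1.5,fy=1.5,interpolation=cv2.INTER_CUBIC)[:,:,::-1])
E
python3 pad.py w16
```

```text
23.17 tcp [482.5 262.  226.4] tip [483.  262.6 164.8] seam -125.15 -53.44 127.78 F [-0.  -0.9  0.6] gap 45.3 toolx [-0.0014 -0.0012 -1.    ] qd 1.04
656 ((483.1716613769531, 261.6134033203125), (42.56932067871094, 13.249762535095215), 78.42086029052734) [483.36113177 262.47334729  85.77782248]
tool coords [137.23283948  -5.12722236 -20.80308272] [146.59265743   8.12651079  21.77251987] [139.93717952   1.47963078  -0.48666327]
```

View pics/w16b.png

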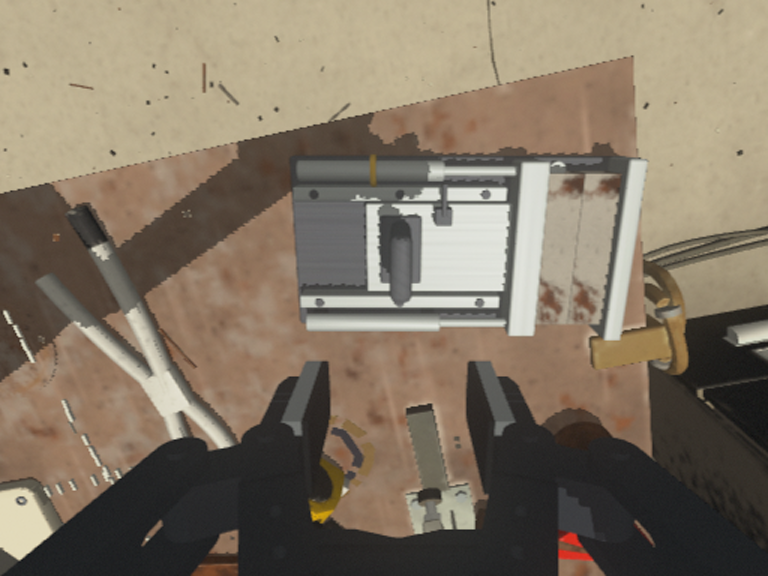

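Call:
drive_tool(
  moves=[3,0.12,0,0,0,0,4,0,0,0,0,0,3,0,0,0,0,0,1.5,0,0,0,0,0,0,0,0,0,0,0,0,0,0,0,0,0,0,0,0,0,0,0,0,0,0,0,0,0],
)

```text
time: 23.83
tool_pos: [485.6, 262.8, 114.8]
tcp_rot: [123.6, 89.8, 22.0]
ft_force: [0.3, 0.0, 1.3]
finger_gap: 45.1
```

```bash
python3 pad.py w17
```

```text
23.88 tcp [485.5 263.  114.7] tip [486.3 263.8  53.1] seam -122.13 -51.66 16.11 F [0.6 1.2 1.1] gap 45.2 toolx [ 0.0035  0.0014 -1.    ] qd 0.33
1527 ((483.430419921875, 261.55438232421875), (42.961463928222656, 13.575690269470215), 78.77107238769531) [483.95617524 263.3342988   85.69379366]
tool coords [ 26.21577011  -8.78602424 -19.72574362] [35.66609869  4.97455128 23.2239693 ] [28.63299875 -1.69240775 -0.54484791]
```

View pics/w17b.png

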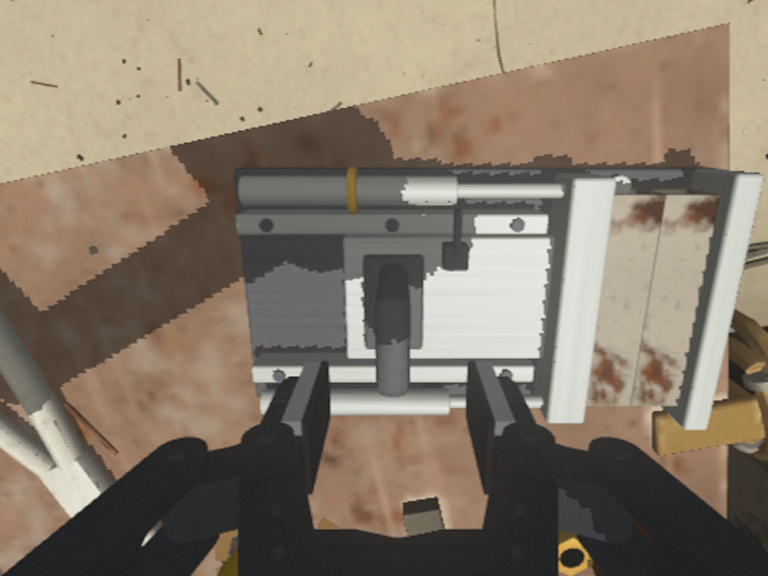

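Call:
drive_tool(
  moves=[1.5,-0.1,0,0,0,0,2,0,0,0,0,0,2,0,0,0,0,0,0.8,0,0,0,0,0,0,0,0,0,0,0,0,0,0,0,0,0,0,0,0,0,0,0,0,0,0,0,0,0,0,0,0,0,0,0],
)

```text
time: 24.63
tool_pos: [483.9, 263.4, 50.8]
tcp_rot: [124.6, 89.9, 23.1]
ft_force: [-0.0, -0.4, -0.8]
finger_gap: 45.2
```

```bash
python3 pad.py w18
```

```text
24.68 tcp [483.7 263.3  50.6] tip [484.4 264.  -11. ] seam -124.05 -51.81 -48.05 F [-0.6  0.3 -0.9] gap 45.0 toolx [ 1.7e-03  7.0e-04 -1.0e+00] qd 0.48
5088 ((486.68939208984375, 266.22161865234375), (62.55886459350586, 47.328582763671875), 18.829877853393555) [484.67496198 265.73009335  85.9434959 ]
tool coords [-41.18617318 -35.64860345 -20.02468638] [-28.07982903  36.86487069  23.30583105] [-35.34758305   0.31130442  -4.94415251]
```

View pics/w18b.png

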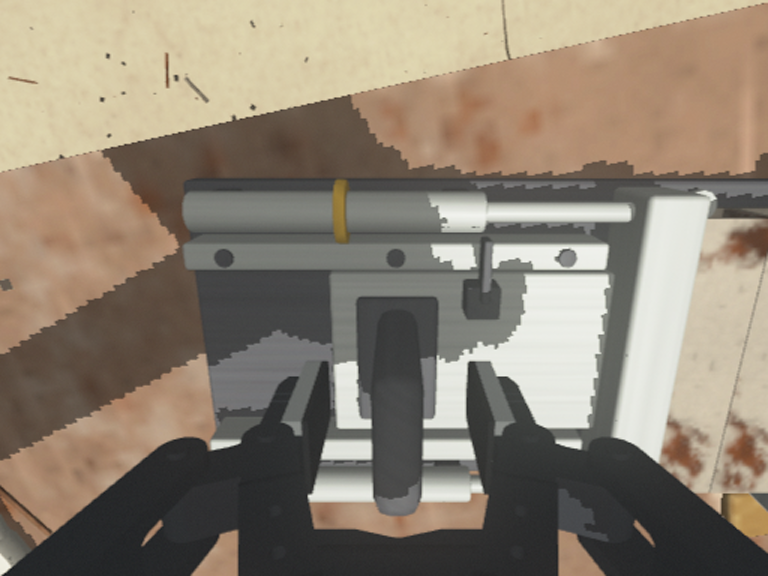

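Call:
drive_tool(
  moves=[0,0,0,0,0,0,0,0,0,0,0,0,0,0,0,0,0,0,0,0,0,0,0,0,0,0,0,0,0,0,0,0,0,0,0,0,0,0,0,0,0,0,0,0,0,0,0,0],
  hand=0.5,
  grip_force=90,
)

```text
time: 25.35
tool_pos: [483.5, 262.9, 49.8]
tcp_rot: [107.1, 89.9, 5.6]
ft_force: [4.6, -3.1, 2.0]
finger_gap: 13.0
```

```bash
python3 pad.py w19
python3 - <<'E'
from h import *
d=load('w19');crop(d,110,100,360,230,3.1,'w19c')
E
```

```text
25.4 tcp [483.5 262.9  49.8] tip [484.2 263.6 -11.8] seam -124.18 -52.26 -48.81 F [ 3.9 -1.9  2.8] gap 12.7 toolx [ 1.1e-03  1.0e-04 -1.0e+00] qd 0.05
4420 ((482.99871826171875, 265.9171142578125), (42.17853927612305, 41.0604248046875), 38.20392608642578) [484.59668593 265.77328902  85.86117974]
tool coords [-42.22467593 -24.77129659 -20.60675934] [-29.20437851  28.24886249  22.61234782] [-36.4671645   0.7024785  -5.897541 ]
```

View pics/w19c.png

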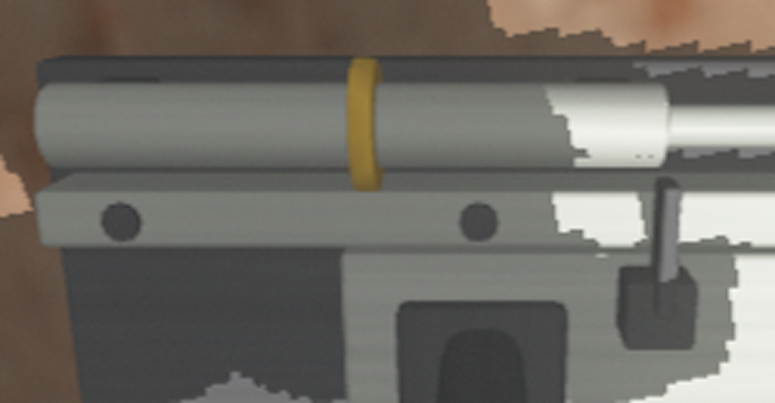

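```bash
cat > gap.py <<'E'
import sys
from h import *
def meas(fn,ring,ptr,u0,v0,k,zr=41,zp=40):
    d=load(fn);s=d['state'];R=rot(s['tcp_rot'])
    c=lambda U,V:((U+.5)/k-.5+u0,(V+.5)/k-.5+v0)
    t=np.radians(-11.6);x=np.array([np.cos(t),np.sin(t),0])
    a=atz(d,*c(*ring),zr);b=atz(d,*c(*ptr),zp);print('ring',a.round(1),'ptr',b.round(1),'ptr-ring x:',round(x@(b-a),2))
    C=cloud(d)
    for q in(ring,ptr):
        u,v=c(*q);print(C[round(v),round(u)].round(1))
E
python3 - <<'E'
from gap import *
meas('w19',(363,118),(667,186),110,100,3.1)
meas('w1',(284,92),(511,160),165,125,5)
E
```

```text
ring [477.8 322.   41. ] ptr [521.8 302.   40. ] ptr-ring x: 47.12
[477.8 321.8  40.6]
[522.  301.7  39.4]
ring [478.6 325.4  41. ] ptr [521.8 301.1  40. ] ptr-ring x: 47.19
[477.6 325.1  37.3]
[521.9 300.7  40.2]
```

Call:
drive_tool(
  moves=[0,-0.2,0,0,0,0,0,-0.4,0,0,0,0,0,-0.5,0,0,0,0,0,-0.5,0,0,0,0,0,-0.5,0,0,0,0,0,-0.5,0,0,0,0,0,-0.5,0,0,0,0,0,-0.5,0,0,0,0,0,-0.5,0,0,0,0,0,-0.4,0,0,0,0,0,0,0,0,0,0,0,0,0,0,0,0,0,0,0,0,0,0,0,0,0,0,0,0],
)

```text
time: 26.57
tool_pos: [440.3, 271.8, 49.8]
tcp_rot: [104.0, 89.8, 2.4]
ft_force: [10.3, -3.2, -2.1]
finger_gap: 13.0
```

```bash
python3 pad.py w20
python3 - <<'E'
from h import *
d=load('w20');crop(d,130,100,380,230,3.1,'w20c')
s=d['state'];print((s['tool_pos']-[483.5,262.9,49.8])@np.array([.9796,-.2011,0]))
E
```

```text
26.62 tcp [440.3 271.7  49.8] tip [441.1 272.4 -11.8] seam -168.13 -52.17 -48.82 F [10.4 -3.  -1.5] gap 13.1 toolx [ 3.e-03  1.e-04 -1.e+00] qd 0.07
4409 ((438.8634033203125, 274.43536376953125), (41.5487174987793, 41.95779037475586), 40.276790618896484) [441.33357238 274.65998896  85.84930594]
tool coords [-42.25672843 -25.12230466 -20.55032267] [-29.15576789  27.48094598  22.81110047] [-36.46723486   0.70242707  -6.00315145]
-44.070450760793385
```

View pics/w20c.png

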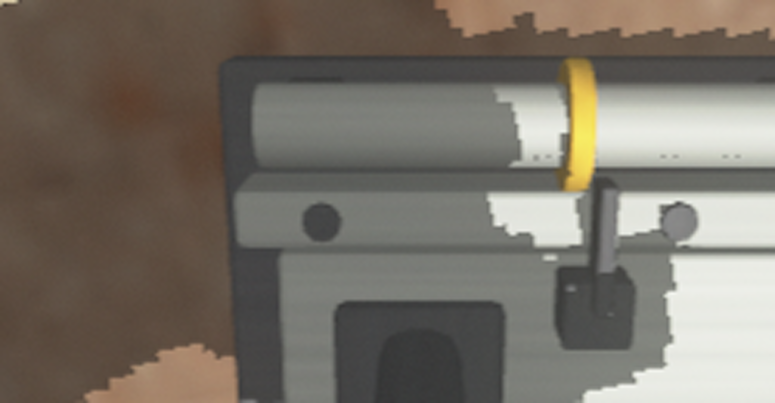

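Run:
```python
from gap import *
meas('w20',(582,118),(605,186),130,100,3.1)
```

```text
ring [476.6 322.2  41. ] ptr [478.7 310.8  40. ] ptr-ring x: 4.32
[476.5 322.1  40.5]
[478.7 310.7  40.1]
```

Call:
drive_tool(
  moves=[0,-0.15,0,0,0,0,0,-0.15,0,0,0,0,0,0,0,0,0,0,0,0,0,0,0,0,0,0,0,0,0,0,0,0,0,0,0,0],
)

```text
time: 27.12
tool_pos: [437.5, 272.4, 49.8]
tcp_rot: [103.7, 89.8, 2.2]
ft_force: [10.3, -2.5, -1.4]
finger_gap: 13.0
```

```bash
python3 pad.py w21
python3 - <<'E'
from h import *
d=load('w21');crop(d,130,100,380,230,3.1,'w21c')
s=d['state'];print((s['tool_pos']-[483.5,262.9,49.8])@np.array([.9796,-.2011,0]))
D=snap('side','s21');S=snap('scene','sc21')
a=D['image'][225:325,225:385];cv2.imwrite('pics/s21c.png',cv2.resize(a,None,fx=4.8,fy=4.8,interpolation=cv2.INTER_CUBIC)[:,:,::-1])
cv2.imwrite('pics/s21d.png',cv2.resize(np.hstack([D['image'][110:240,160:300],S['image'][120:250,210:350]]),None,fx=2.8,fy=2.8)[:,:,::-1])
E
```

```text
27.17 tcp [437.5 272.3  49.8] tip [438.4 273.  -11.8] seam -170.98 -52.13 -48.79 F [10.9 -2.3 -1.1] gap 12.7 toolx [ 3.2e-03  1.0e-04 -1.0e+00] qd 0.1
4394 ((435.608154296875, 274.5879821777344), (42.015987396240234, 40.75221252441406), 41.51186752319336) [438.51508923 275.20266084  85.82926782]
tool coords [-42.21853764 -23.97992396 -20.34281056] [-29.17157932  26.57821283  23.26767467] [-36.46469555   0.70405028  -5.91558509]
-46.984741402785396
```

View pics/w21c.png

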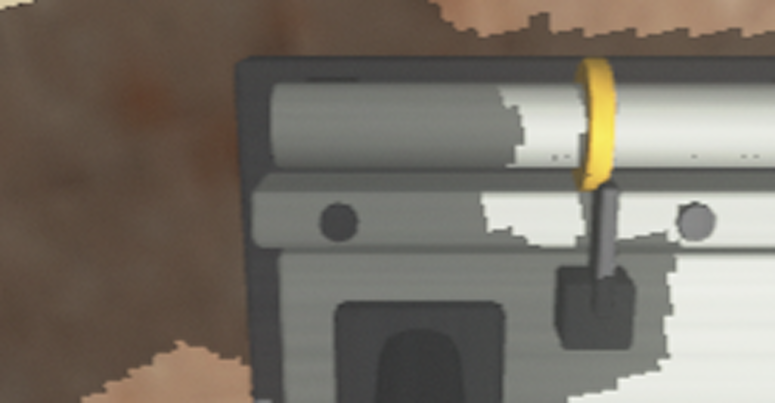

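View pics/s21c.png

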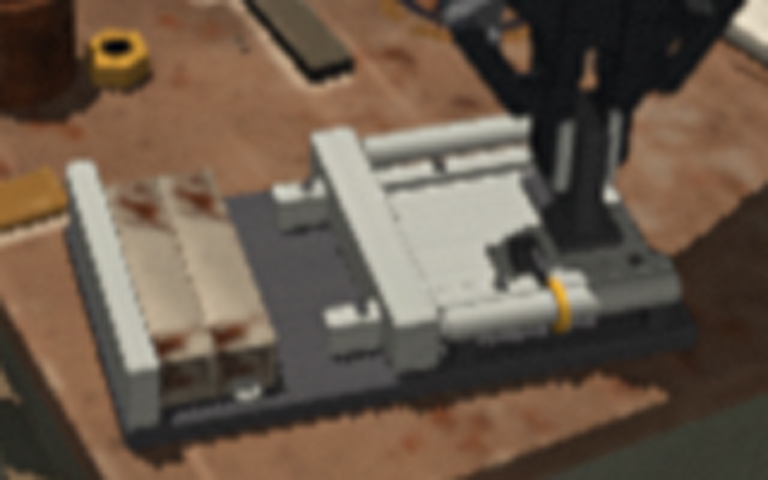

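View pics/s21d.png

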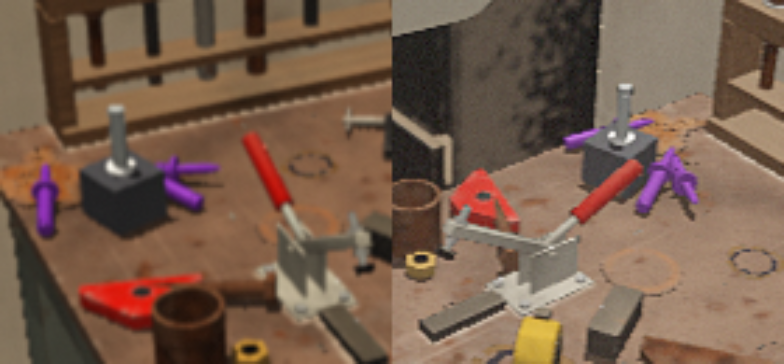

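Call:
drive_tool(
  moves=[0,-0.12,0,0,0,0,0,0,0,0,0,0,0,0,0,0,0,0,0,0,0,0,0,0,0,0,0,0,0,0,0,0,0,0,0,0],
)

```text
time: 27.77
tool_pos: [436.4, 272.6, 49.8]
tcp_rot: [103.8, 89.8, 2.2]
ft_force: [11.3, -2.6, -1.8]
finger_gap: 13.2
```

```bash
python3 pad.py w22
python3 - <<'E'
from gap import *
meas('w21',(598,118),(607,186),130,100,3.1)
d=load('w22');crop(d,270,90,370,210,5,'w22c')
E
```

```text
27.82 tcp [436.3 272.6  49.8] tip [437.2 273.3 -11.8] seam -172.17 -52.12 -48.79 F [ 9.3 -2.7 -1.4] gap 12.9 toolx [ 3.3e-03  1.0e-04 -1.0e+00] qd 0.08
4414 ((435.2969055175781, 274.6546630859375), (41.752872467041016, 39.76826858520508), 40.04918670654297) [437.41759913 275.47818895  85.82960042]
tool coords [-42.2227096  -22.67318671 -20.53504086] [-29.17232742  26.22869114  23.49188275] [-36.45821657   0.70322724  -6.04395796]
ring [476.2 322.3  41. ] ptr [476.2 311.3  40. ] ptr-ring x: 2.19
[476.6 321.8  39.2]
[475.9 311.2  39.8]
```

View pics/w22c.png

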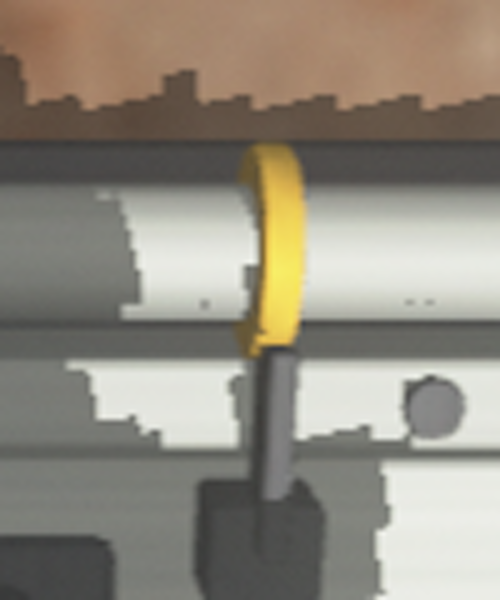

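Run:
```python
from gap import *
meas('w22',(282,240),(281,352),270,90,5)
```

```text
ring [476.7 322.3  41. ] ptr [475.2 311.4  40. ] ptr-ring x: 0.74
[476.7 322.   40.4]
[475.4 311.2  39.3]
```

Run:
```python
from h import *
D=load('s21');D0=load('side0')
C=cloud(D);C0=cloud(D0)
sl=(slice(262,298),slice(255,272));print('tube depth change',np.nanmedian(D['z_map'][sl].astype(float)-D0['z_map'][sl]))
tipstat(); print(r.hand_in())
```

```text
tube depth change 0.125274658203125
27.82 tcp [436.3 272.6  49.8] tip [437.2 273.3 -11.8] seam -172.17 -52.12 -48.79 F [ 9.3 -2.7 -1.4] gap 12.9 toolx [ 3.3e-03  1.0e-04 -1.0e+00] qd 0.08
the job is handed in; nothing more can be done
None
```

I handed the job in at 27.8 s of the 64 s allowed, still holding the paddle against the spring; no verdict came back.

- **Seam:** I ran the scriber's tip along the seam from left to right at about 3 cm/s, about 2.4 mm above the metal. By my estimate of the tip it covered about 8 to 105 mm from the left end of the 110 mm seam. It stayed within about 1 mm of the seam sideways.
- **Scriber:** it is back in its stand and let go. After I released it, the wrist depth put its top at (575, -216, 116 mm), upright, with the collar on the block. The last side and scene pictures still showed it standing.
- **Jaw:** I pulled it about 47 mm and am holding it with about 9–11 N of spring load on the wrist. The pointer measures 0.7 mm from the ring, and the arm was at rest. I set the grip at 90 N.
- **Tubes and bystanders:** the side depth over the tubes changed by 0.1 mm from the start. The pipe stub and steel block look unmoved in the pictures.

**Checks that disagreed or went wrong:**
- The side camera put the seam's right half about 2–4 px (4–7 mm) off from the wrist camera. I trusted the wrist views, which showed the tip right on the dark seam line.
- One travel call was refused because I wrote the wrong number of values. The call after it then lowered the empty gripper over the stand to 154 mm, clear of the scriber's top at 117 mm. I raised it again and carried on.
- The purple look-alikes were standing in the first pictures and lay on the table when I first looked closely, before the arm had come near them. I did not touch them.

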